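# Hang the carton templates level and book them in

### The arm

A 6-joint arm with a two-finger parallel gripper is mounted at the origin on the work surface. World frame = base frame: x ahead of the robot, y to its left, z up, the work surface at z = 0. Lengths are in m, angles in rad, forces in N, time in s.
With the tool pointing down it reaches from about 0.375 to 0.9 m from the base axis. Payload 3.1 kg.
Tool frame: the origin (TCP) lies at the very end of the fingers, on their centre line; the grasp point (between the pads) lies 19 mm behind it; z points along the fingers, y is the line along which they close (so a half turn about z gives the same grasp; the last joint's range is limited). The gripper opens to 85 mm and grips with 20 to 120 N. Pads are 22 mm wide; open, the fingers measure 114 mm over their backs; the gripper's body (76 mm by 85 mm) begins 54 mm behind the grasp point. The pads swing forward as they close: fully open they stand 13 mm farther back than shut.
Start: joints at [-1.462, 0.527, 1.433, -0, 1.181, -0.178], TCP at [0.177, -0.599, 0.231] pointing down, gripper open.
Joint ranges: [-3.08, 3.08], [-0.75, 2.2], [0.22, 2.44], [-1.43, 4.57], [0, 2.65], [-2.85, 2.85]. Speed limits (rad/s): [2.79, 2.79, 3.14, 3.14, 3.14, 3.14].

### API

Orientations are given as a rotation vector (axis times angle).
In Python, from cell import r, optics, job gives the robot as it stands.
- The arm moves only by the tool step_arm, never from a script. Its argument "commands" is a list that holds one entry, the list of rows, each a list of 7 numbers: the shift along the tool's x, y, z in cm, then the turn, a rotation vector about the tool's x, y, z in degrees, then the closure, from -1 (fully open) to 1 (shut), so that 0 is half open. A call has 1 to 12 rows; each row shifts and turns the commanded pose from where the row before left it, along the tool's axes as they then stand; what a row does not reach is not made up. A row lasts 1/12 s, in which the tool goes at most 41.7 mm and 7.16 degrees, less where a joint would pass 70% of its speed; a pose out of reach is approached as far as the arm can. A call is refused whole if a number of a shift passes 4.17 or a number of a turn 7.16, either way. A call with a gripper value outside its range is refused whole. The fingers move at their own pace and stop on an object; the grip force is fixed at half the most. Time passes only in rows, so rows that do not move let the fingers close. It gives the time, the measured TCP pose, the force, the opening and the grip force at its end, in the units of the state.
- r.sense(): the state, without advancing time (a new reading comes with each control period).
- optics.grab_frame(name): name is "scene" or "side" or "wrist"; returns (picture, depth): 384x512x3 uint8, red, green, blue; 384x512 float32, m along the optical axis (not along the pixel's ray), 0 where there is no reading.
- optics.get_calibration(name): a dict with "camera_matrix" (3x3 intrinsics, pixels), "eye" and "attitude" of the camera in the world; the wrist camera has in their place "tool_from_camera" (4x4, takes a point from camera to tool coordinates, whose origin is the TCP and whose axes are the flange's). Camera axes: x right, y up, looking along -z (the intrinsics and any distortion apply to the point x, -y, -z); pixel columns grow to the right and rows downward; lengths in m; the calibration is good to about 2 mm. A picture is of the moment at which its call begins: read the wrist's pose just before it. get_calibration takes no time and is no camera call.
- job.hand_in(): hands the job in; it is judged then, once.
The state is a dict: "t": time; "joint_pos": joint angles; "joint_vel": joint speeds; "joint_torque": joint torques, N m; "tool_pos": TCP position; "tcp_rot": TCP orientation; "ft_force": force on the tool from outside, world axes, zero at the start; "wrist_torque": the same for the moment, N m; "grip_width": finger opening in m; "grasp_force": force on a finger pad.
Only numpy, scipy, OpenCV 4.12 (cv2) and the standard library are available. Lean on these libraries where they do the work, as an engineer would, in place of code of your own. Each camera call takes 0.05 s, during which the arm holds its last target. There are 200 camera calls.

### The job

Put the carton-marking templates away: slide each one that stands in the slotted holder straight up out of its slot and hang it on the rail, one template to a hook, by the hole that lets it hang with its long top edge level. When they all hang there, take the hand scanner and hold it steady about a hand's breadth in front of the location label at the end of the rail, window aimed at the middle of the label, for two seconds to book them in, then lay it back, screen up, in the middle of its mat. Leave the other things on the bench where they are.

Things in the scene. Friction and masses are not known exactly. Their poses are not given: they have to be found in the camera images.
- holder: Fixed plywood holder, 190 x 168 mm. Three upright slots at x = -65, 0, +65 mm hold the templates (2 or 3 present, any order), each standing on the slot floor 12 mm above the bench with its width along the holder's y. Slots are grooves 11 mm wide, 9 mm deep in two cheeks 62 mm either side of the middle, up to 112 mm above the bench. Origin: centre of the underside, on the bench.
- tmpl_a_mid (a point): Even aluminium plate 8 mm thick, 0.2 kg, upright. The point is the centre of its outline box; x = thickness, y = along the top edge, z = up. L-shape 120 wide, 112 high: top bar 120 x 42 mm; under it a leg 70 deep from y = -60 to +2. Four holes of 15 mm through it, centres 14 mm below the top edge at y = -36, -14, +8, +30 mm. May hang either face to the front.
- tmpl_b_mid (a point): Even aluminium plate 8 mm thick, 0.2 kg, upright. The point is the centre of its outline box; x = thickness, y = along the top edge, z = up. L-shape 120 wide, 122 high: top bar 120 x 42 mm; under it a leg 80 deep from y = +5 to +60. Three holes of 15 mm through it, centres 14 mm below the top edge at y = -28, -6, +16 mm. May hang either face to the front.
- tmpl_c_mid (a point): Even aluminium plate 8 mm thick, 0.2 kg, upright. The point is the centre of its outline box; x = thickness, y = along the top edge, z = up. Stepped L 120 wide, 102 high: top bar 120 x 42 mm; under it 25 deep from y = -60 to +20, then 35 deep from -60 to 0. Four holes of 15 mm through it, centres 14 mm below the top edge at y = -34, -12, +10, +32 mm. Either face to the front.
- hook1 (a point): Left hook (+y) of the fixed blue rail: a level steel wire 6 mm thick along the rail's x. The point is on its axis, half-way along, 255 mm above the bench. Its free end, a rubber ball 10 mm across, is 40 mm nearer the robot (-x); at 45 mm the other way (+x) the wire bends down to the rail's beam. Axes: x = along the wire, away from the robot, y = along the rail, z = up.
- hook2 (a point): Middle hook, as hook1, 160 mm to the right of it (-y). The rail's beam behind the hooks is 25 mm square, its top 50 mm below the wires, its middle 45 mm beyond the points (+x).
- hook3 (a point): Right hook (-y), as hook1, 160 mm to the right of hook2. A template slides onto a hook over the free end, the wire passing through its hole, and then hangs on the wire.
- label: Location label: white bar code 66 x 42 mm on a small black plate, 110 mm to the right of hook3 and 33 mm farther back, fixed to the rail's right end, 230 mm above the bench. It looks to the robot's side and 0.6 rad upwards. Origin: middle of its face; z = out of the face, y = along the rail. Reads at 40 to 200 mm from the scanner's window, up to 1 rad off square.
- scanner_grip (a point): Hand scanner (pocket terminal), 0.32 kg, 160 mm long (x), lying flat on the mat, screen and keys up: keypad part 52 wide, 30 high from x = -80 to +32 mm; wider head 66 wide, 36 high from +32 to +80. The point is on its middle line, half-way along, 16 mm above its underside: grip the keypad part here by its sides. x = the way its window looks, z = up. It reads by itself, no trigger.
- scanner_nose (a point): Middle of the scanner's window, in the front end of the head, 80 mm ahead (+x) of scanner_grip and 2 mm higher; x = the way it looks (the beam, straight ahead), y = left, z = up.
- mat: The scanner's place: a thin black rubber mat, 200 x 110 mm, fixed flat on the bench (1 mm, does not hold anything). Origin: its centre, on the bench.
- tape_roll: Roll of brown tape lying flat, 100 mm across, 48 mm high; leave alone. Origin: centre of the underside.
- label_roll: White roll of labels lying flat, 88 mm across, 55 mm high; leave alone. Origin: centre of the underside.
- cutter: Grey box cutter, 130 x 26 x 16 mm, lying flat; leave alone. Origin: under its middle.
- stapler: Black stapler, 150 x 36 mm, 60 mm high; leave alone. Origin: under its middle.
- core: Cardboard core standing on end, 88 mm across, 100 mm high; leave alone. Origin: centre of the underside.
Things that resemble listed ones, but are neither listed nor needed, are in the scene too. What is shaped like the part that bears tmpl_a_mid but turquoise is not meant.

How it is judged:
By the outcome, as a careful person would: the job done as asked, in the order asked, and still so for the second after the job is handed in, with the robot touching nothing.
Of tmpl_a, tmpl_b, tmpl_c only 2 to 3 are there at a start; the rules pass over those that are not, and their reading is None.
At some moment in a run one of scanner may be knocked a few centimetres aside while the robot is not near it.
It also fails if it takes over 210 s, if anything falls off the work surface, if the arm or the gripper's body presses on something with over 40 N, if the wrist force passes 120 N, or if a joint passes its speed limit or range.

## Working session

There is one attempt and no reset: what is moved stays moved. The work goes in short steps, Python scripts to look and compute and a tool call to move; the robot and the scene stay as the last step left them, time stands still between calls to the robot, and variables do not carry over. Pictures are saved under pics/ and viewed, at most 16 in all, crops included, and the job is handed in when it is done.

Besides the shell and the picture viewer there is one more tool, called in YAML: its name, and indented under it one key for each argument. step_arm: Moves the arm, as the interface text tells. Its arguments: {"type":"object","properties":{"commands":{"type":"array","items":{"type":"array","items":{"type":"array","items":{"type":"number"}}}}},"required":["commands"]}

```bash
ls; mkdir -p pics
python3 - <<'E'
from cell import r, optics, job
import cv2, numpy as np
print(r.sense())
for n in ("scene","side","wrist"):
    p,d=optics.grab_frame(n); cv2.imwrite(f"pics/{n}0.png",p[:,:,::-1]); np.save(f"pics/{n}0.npy",d)
    print(n,optics.get_calibration(n))
a=cv2.imread("pics/scene0.png");b=cv2.imread("pics/side0.png")
cv2.imwrite("pics/s0.png",cv2.resize(a,(800,600)));cv2.imwrite("pics/d0.png",cv2.resize(b,(800,600)))
E
```

```text
pics
{'t': 0.0, 'joint_pos': array([-1.46252196e+00,  5.28475574e-01,  1.43392880e+00, -1.79688304e-06,
        1.18142749e+00, -1.78527017e-01]), 'joint_vel': array([ 0.00076049, -0.00049661, -0.0014193 ,  0.0006374 ,  0.00034291,
        0.00095549]), 'joint_torque': array([ 8.63925720e-06, -4.42355096e+01, -1.78023148e+01, -1.21150520e-04,
        8.37734027e-03,  1.37082750e-06]), 'tool_pos': array([ 0.176734  , -0.59872098,  0.23031944]), 'tcp_rot': array([-3.10713142e+00, -4.48645380e-01, -1.20831423e-04]), 'ft_force': array([0.09860955, 0.2070971 , 0.30972317]), 'wrist_torque': array([ 0.01624499,  0.00183996, -0.04405273]), 'grasp_force': 0.0, 'grip_width': 0.08554577357829568}
scene {'camera_matrix': array([[392.3190738 ,   0.        , 254.81212589],
       [  0.        , 392.3190738 , 184.64154682],
       [  0.        ,   0.        ,   1.        ]]), 'eye': array([1.0885628 , 0.24423258, 1.16456383]), 'attitude': array([0.39165197, 0.50655009, 1.79060839])}
side {'camera_matrix': array([[389.3052737 ,   0.        , 252.26881988],
       [  0.        , 389.3052737 , 193.29511001],
       [  0.        ,   0.        ,   1.        ]]), 'eye': array([0.31448703, 0.87000229, 0.881255  ]), 'attitude': array([ 0.12681415, -1.21273635, -2.67387838])}
wrist {'camera_matrix': array([[269.80584529,   0.        , 252.72029812],
       [  0.        , 269.80584529, 189.14992058],
       [  0.        ,   0.        ,   1.        ]]), 'tool_from_camera': array([[-3.52909158e-06,  9.49759393e-01,  3.12980983e-01,
         7.83031826e-02],
       [ 9.99999567e-01,  2.94511630e-04, -8.82437309e-04,
        -1.76238790e-03],
       [-9.30279662e-04,  3.12980845e-01, -9.49758983e-01,
        -1.42357982e-01],
       [ 0.00000000e+00,  0.00000000e+00,  0.00000000e+00,
         1.00000000e+00]])}
```

View pics/s0.png

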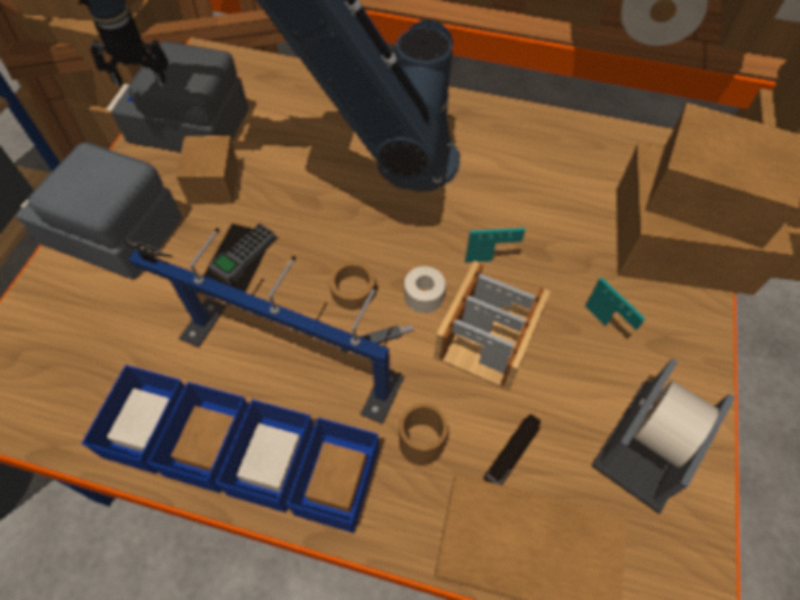

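View pics/d0.png

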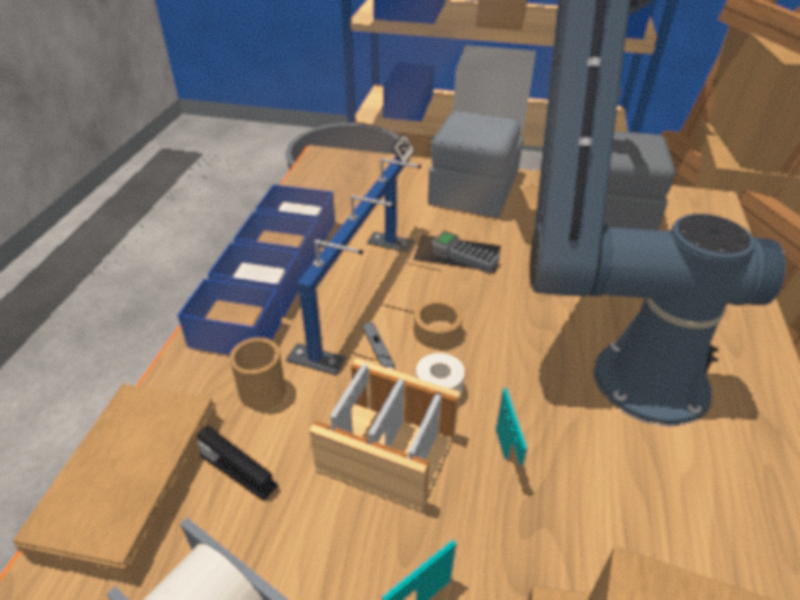

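The scene shows three grey templates in the holder (about 490,320 in the scene view), two turquoise decoys, and the rail with hooks at (205,250), (283,285) and (365,315). The scanner is on its mat at (240,250).

```bash
cat > h.py <<'E'
from cell import r, optics, job
import cv2, numpy as np
from scipy.spatial.transform import Rotation as R
np.set_printoptions(precision=4,suppress=True)
def cam(n,s=None):
    c=optics.get_calibration(n);K=c["camera_matrix"]
    if n=="wrist":
        T=np.eye(4);T[:3,:3]=R.from_rotvec(s["tcp_rot"]).as_matrix();T[:3,3]=s["tool_pos"];T=T@c["tool_from_camera"]
    else:
        T=np.eye(4);T[:3,:3]=R.from_rotvec(c["attitude"]).as_matrix();T[:3,3]=c["eye"]
    return K,T
def cloud(n,d,s=None):
    K,T=cam(n,s);v,u=np.mgrid[:384,:512]
    p=np.stack([(u-K[0,2])/K[0,0]*d,-(v-K[1,2])/K[1,1]*d,-d],-1)
    w=p@T[:3,:3].T+T[:3,3];w[d<=0]=np.nan;return w
def proj(n,P,s=None):
    K,T=cam(n,s);q=(np.atleast_2d(P)-T[:3,3])@T[:3,:3]
    return np.stack([K[0,0]*q[:,0]/-q[:,2]+K[0,2],-K[1,1]*q[:,1]/-q[:,2]+K[1,2]],-1)
def onplane(n,u,v,z,s=None,ax=2):
    K,T=cam(n,s);dr=T[:3,:3]@np.array([(u-K[0,2])/K[0,0],-(v-K[1,2])/K[1,1],-1])
    return T[:3,3]+dr*(z-T[ax,3])/dr[ax]
def move(P,Rm):
    s=r.sense();A=R.from_rotvec(s["tcp_rot"]).as_matrix()
    print("shift cm",A.T@(np.array(P)-s["tool_pos"])*100,"turn deg",np.degrees(R.from_matrix(A.T@Rm).as_rotvec()))
def snap(tag):
    s=r.sense();p,d=optics.grab_frame("wrist");cv2.imwrite(f"pics/{tag}.png",p[:,:,::-1]);np.savez(f"pics/{tag}.npz",d=d,pos=s["tool_pos"],rot=s["tcp_rot"])
    return s,p,d
def load(tag):
    z=np.load(f"pics/{tag}.npz");return dict(tool_pos=z["pos"],tcp_rot=z["rot"]),cv2.imread(f"pics/{tag}.png"),z["d"]
E
python3 - <<'E'
from h import *
for n in("scene","side"):
    d=np.load(f"pics/{n}0.npy");w=cloud(n,d);z=w[...,2]
    np.save(f"pics/{n}w.npy",w)
ws=np.load("pics/scenew.npy");wd=np.load("pics/sidew.npy")
# bench + templates: z>0.09..0.14 in holder region (from scene)
for lab,(x,y) in dict(holderA=(490,325),mat=(240,250),hook1tip=(373,292),h1base=(356,340),h2tip=(293,260),h2base=(276,308),h3tip=(216,231),h3base=(198,277),beamL=(385,352),beamR=(135,257),label=(152,250),stap=(515,448),core=(423,432),labroll=(425,288),tape=(352,285)).items():
    print(lab,ws[int(y*.64),int(x*.64)])
a=cv2.imread("pics/scene0.png");c=a[155:255,265:365]; c2=a[145:230,75:260]
b=cv2.imread("pics/side0.png")
A=cv2.resize(c,(600,600),interpolation=3);cv2.imwrite("pics/c1.png",A)
cv2.imwrite("pics/c2.png",np.vstack([cv2.resize(c2,(640,294),interpolation=3),cv2.resize(b[90:190,180:280+118],(640,293),interpolation=3)]))
E
```

```text
holderA [0.4616 0.2682 0.0605]
mat [nan nan nan]
hook1tip [0.5619 0.0547 0.2573]
h1base [0.6397 0.0458 0.2149]
h2tip [ 0.5382 -0.1016  0.258 ]
h2base [ 0.6166 -0.1118  0.2105]
h3tip [ 0.5153 -0.2603  0.2597]
h3base [ 0.5972 -0.2715  0.2179]
beamL [0.6443 0.1006 0.2053]
beamR [ 0.5794 -0.4141  0.2027]
label [ 0.5779 -0.3651  0.2399]
stap [0.6972 0.3614 0.0579]
core [ 0.6941  0.1885 -0.0019]
labroll [0.3747 0.1134 0.0038]
tape [ 0.4085 -0.048  -0.0011]
```

View pics/c1.png

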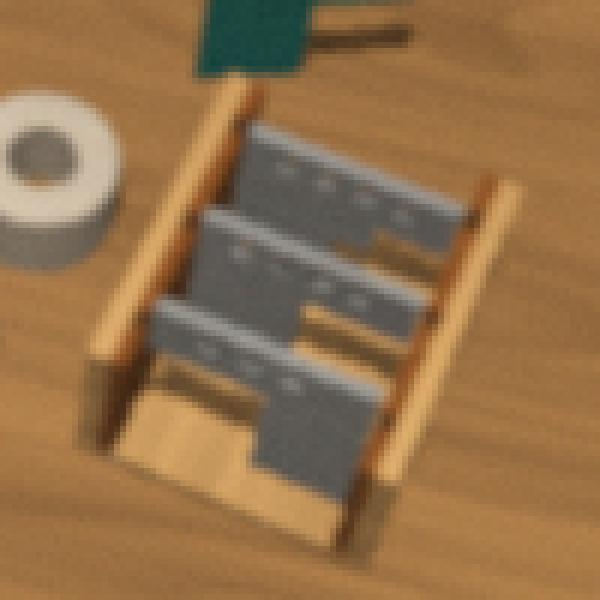

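Seen from the far side, the holder's nearest slot to the camera holds B: 3 holes, leg on +y. The middle slot holds A (leg on -y) and the back slot, on the robot's side, holds C (stepped). The balance holes are A -14, B +16 and C -12. Next I'll measure the rail and holder roughly and take close looks.

Run:
```python
from h import *
for n in("scene","side"):
    w=np.load(f"pics/{n}w.npy").reshape(-1,3);w=w[np.isfinite(w).all(1)]
    m=(w[:,0]>.33)&(w[:,0]<.62)&(w[:,1]>.12)&(w[:,1]<.42)&(w[:,2]>.105)&(w[:,2]<.14)
    q=w[m];print(n,len(q))
    # hist of yaw: cluster
    rect=cv2.minAreaRect(q[:,:2].astype(np.float32));print(rect)
    for lo,hi in((.105,.113),(.113,.118),(.12,.127),(.13,.138)):
        t=q[(q[:,2]>lo)&(q[:,2]<hi)];
        if len(t)>3: print(lo,len(t),t.mean(0),t.min(0),t.max(0))
    m=(w[:,0]>.45)&(w[:,0]<.66)&(w[:,1]>-.45)&(w[:,1]<.12)&(w[:,2]>.245)&(w[:,2]<.27)
    q=w[m];
    for c in(.05,-.108,-.265):
        t=q[abs(q[:,1]-c)<.03]; 
        if len(t)>3:
            i=t[:,0].argmin();print("hook",len(t),t.mean(0),t[i],t[t[:,0].argmax()])
    m=(w[:,0]>.45)&(w[:,0]<.7)&(w[:,1]>-.55)&(w[:,1]<-.32)&(w[:,2]>.21)&(w[:,2]<.27)
    print("label",m.sum(),w[m].mean(0) if m.any() else 0)
    m=(w[:,0]>.28)&(w[:,0]<.55)&(w[:,1]>-.42)&(w[:,1]<-.12)&(w[:,2]>.02)&(w[:,2]<.045)
    q=w[m];print("scanner",len(q),cv2.minAreaRect(q[:,:2].astype(np.float32)))
```

```text
scene 1330
((0.4575204849243164, 0.2696855664253235), (0.166073277592659, 0.19422189891338348), 79.59353637695312)
0.105 540 [0.4639 0.2694 0.1105] [0.3494 0.1714 0.1051] [0.5657 0.3655 0.113 ]
0.113 468 [0.4554 0.2731 0.1147] [0.3507 0.1745 0.113 ] [0.5655 0.3656 0.1179]
0.12 134 [0.4722 0.267  0.1237] [0.4438 0.1886 0.1201] [0.5372 0.3286 0.1269]
0.13 119 [0.5229 0.2575 0.1338] [0.5078 0.1989 0.13  ] [0.5372 0.3167 0.1379]
hook 74 [0.5981 0.05   0.2575] [0.5521 0.0574 0.2588] [0.6412 0.0432 0.2564]
hook 72 [ 0.5772 -0.1082  0.2575] [ 0.5303 -0.1018  0.2569] [ 0.621  -0.1138  0.2547]
hook 72 [ 0.5574 -0.2669  0.257 ] [ 0.5106 -0.2595  0.2588] [ 0.5996 -0.2707  0.2476]
label 132 [ 0.578  -0.3774  0.2329]
scanner 644 ((0.40461739897727966, -0.3063102662563324), (0.06891535222530365, 0.16128391027450562), 68.04386138916016)
side 1855
((0.45670273900032043, 0.27033838629722595), (0.16993743181228638, 0.19088684022426605), 79.47016143798828)
0.105 1212 [0.4533 0.2835 0.1104] [0.3484 0.1722 0.105 ] [0.5646 0.3694 0.113 ]
0.113 278 [0.4442 0.2816 0.1142] [0.3518 0.1787 0.113 ] [0.5618 0.3674 0.1179]
0.12 168 [0.4687 0.2713 0.1232] [0.4427 0.2006 0.1201] [0.5339 0.3293 0.1267]
0.13 140 [0.5207 0.2609 0.133 ] [0.5064 0.1998 0.1303] [0.5344 0.3178 0.1369]
hook 76 [0.5932 0.0521 0.2556] [0.5487 0.0582 0.2536] [0.6376 0.0459 0.2503]
hook 63 [ 0.5731 -0.1068  0.2553] [ 0.5285 -0.0975  0.255 ] [ 0.6175 -0.118   0.2546]
hook 51 [ 0.5511 -0.2645  0.2558] [ 0.5074 -0.2568  0.2554] [ 0.5945 -0.27    0.2486]
label 153 [ 0.5699 -0.3778  0.2312]
scanner 469 ((0.39926451444625854, -0.3063567876815796), (0.06831564754247665, 0.15872561931610107), 71.1572265625)
```

View pics/c2.png

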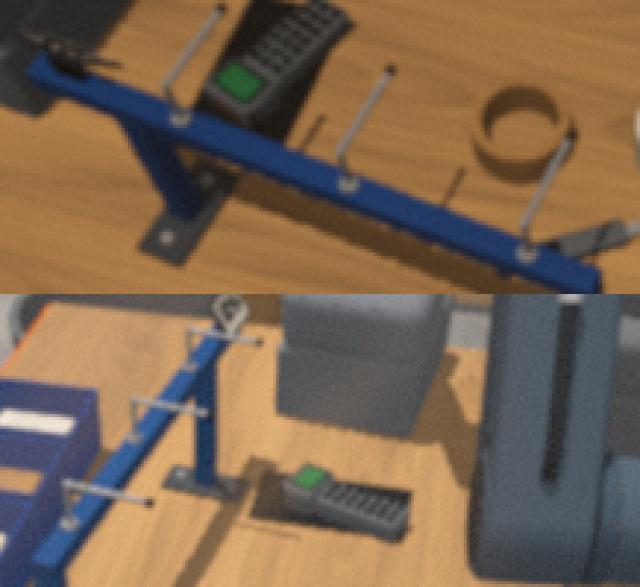

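step_arm:
  commands:
    - [[0, 0, -3.5, 0, 0, -7, -1], [0, 0, -3.5, 0, 0, -7, -1], [0, 0, -3, 0, 0, -7, -1], [0, 0, 0, 0, 0, -7, -1], [0, 0, 0, 0, 0, -7, 0], [0, 0, 0, 0, 0, -7, 0], [0, 0, 0, 0, 0, -7, 0], [0, 0, 0, 0, 0, -7, 0], [0, 0, 0, 0, 0, -7, 0]]

```text
t: 0.9
tool_pos: [0.1768, -0.5991, 0.3309]
tcp_rot: [-2.41, -2.014, -0.001]
ft_force: [0.9, 0.5, -0.3]
grip_width: 0.0428
grasp_force: 0.0
```

step_arm:
  commands:
    - [[3.8, 1.05, 0, 0, 0, 0, 0], [3.8, 1.05, 0, 0, 0, 0, 0], [3.8, 1.05, 0, 0, 0, 0, 0], [3.8, 1.05, 0, 0, 0, 0, 0], [3.8, 1.05, 0, 0, 0, 0, 0], [3.8, 1.05, 0, 0, 0, 0, 0], [3.8, 1.05, 0, 0, 0, 0, 0], [3.8, 1.05, 0, 0, 0, 0, 0], [3.8, 1.05, 0, 0, 0, 0, 0], [3.8, 1.05, 0, 0, 0, 0, 0], [3.8, 1.05, 0, 0, 0, 0, 0], [3.8, 1.05, 0, 0, 0, 0, 0]]

```text
t: 1.9
tool_pos: [0.3845, -0.1723, 0.3313]
tcp_rot: [-2.417, -2.007, -0.0]
ft_force: [0.9, -0.9, 0.1]
grip_width: 0.0428
grasp_force: 0.0
```

step_arm:
  commands:
    - [[3.8, 1.0, 0, 0, 0, 0, 0], [3.8, 1.0, 0, 0, 0, 0, 0], [3.8, 0, 0, 0, 0, 0, 0], [3.8, 0, 0, 0, 0, 0, 0], [3.8, 0, 0, 0, 0, 0, 0], [3.8, 0, 0, 0, 0, 0, 0], [3.8, 0, 0, 0, 0, 0, 0], [3.8, 0, 0, 0, 0, 0, 0], [3.8, 0, 0, 0, 0, 0, 0], [3.8, 0, 0, 0, 0, 0, 0], [3.8, 0, 0, 0, 0, 0, 0], [3.8, 0, 0, 0, 0, 0, 0]]

```text
t: 2.9
tool_pos: [0.4873, 0.2723, 0.331]
tcp_rot: [-2.416, -2.008, 0.001]
ft_force: [0.9, -0.8, -0.1]
grip_width: 0.0428
grasp_force: 0.0
```

Run:
```python
from h import *
s=r.sense();print(s["t"],s["tool_pos"],s["tcp_rot"],s["grip_width"])
y=np.array([.182,.983,0]);y/=np.linalg.norm(y);Rm=np.stack([y,np.cross([0,0,-1],y),[0,0,-1]],1)
move([.457,.27,.23],Rm)
```

```text
2.9 [0.4873 0.2723 0.331 ] [-2.4161 -2.0079  0.001 ] 0.04276868852554119
shift cm [-0.7742 -2.9284 10.1054] turn deg [-0.0271  0.0246 -0.0551]
```

step_arm:
  commands:
    - [[0, -1, 2.5, 0, 0, 0, 0], [-0.4, -1, 2.5, 0, 0, 0, 0], [-0.4, -0.9, 2.5, 0, 0, 0, 0], [0, 0, 2.5, 0, 0, 0, 0], [0, 0, 0, 0, 0, 0, 0], [0, 0, 0, 0, 0, 0, 0]]

```text
t: 3.4
tool_pos: [0.4569, 0.2676, 0.2304]
tcp_rot: [-2.416, -2.007, 0.005]
ft_force: [0.7, 0.4, -0.0]
grip_width: 0.0426
grasp_force: 0.0
```

Run:
```python
from h import *
s,p,d=snap("w1");print(s["tool_pos"])
cv2.imwrite("pics/w1v.png",cv2.resize(p[:,:,::-1],(800,600),interpolation=3))
w=cloud("wrist",d,s);yw=-.183
X=np.array([np.cos(yw),np.sin(yw)]);Y=np.array([-X[1],X[0]])
q=w.reshape(-1,3);q=q[np.isfinite(q).all(1)]
h=np.stack([(q[:,:2]-[.457,.27])@X,(q[:,:2]-[.457,.27])@Y,q[:,2]],1)
for xc,zt in((-.065,.114),(0,.124),(.065,.134)):
    t=h[(abs(h[:,0]-xc)<.012)&(abs(h[:,1])<.05)&(abs(h[:,2]-zt)<.004)]
    t2=h[(abs(h[:,0]-xc)<.012)&(abs(h[:,1])<.08)&(abs(h[:,2]-zt)<.004)]
    if len(t)>5: print(xc,len(t),t.mean(0),np.polyfit(t[:,1],t[:,0],1),"y ends",np.percentile(t2[:,1],[1,99]))
```

```text
[0.4569 0.2676 0.2304]
-0.065 854 [-0.0662  0.0032  0.1137] [ 0.0003 -0.0662] y ends [-0.0692  0.0794]
0 788 [-0.0017  0.002   0.1239] [ 0.0005 -0.0017] y ends [-0.057   0.0606]
0.065 988 [0.0629 0.0029 0.1337] [-0.0006  0.0629] y ends [-0.0562  0.0604]
```

View pics/w1v.png

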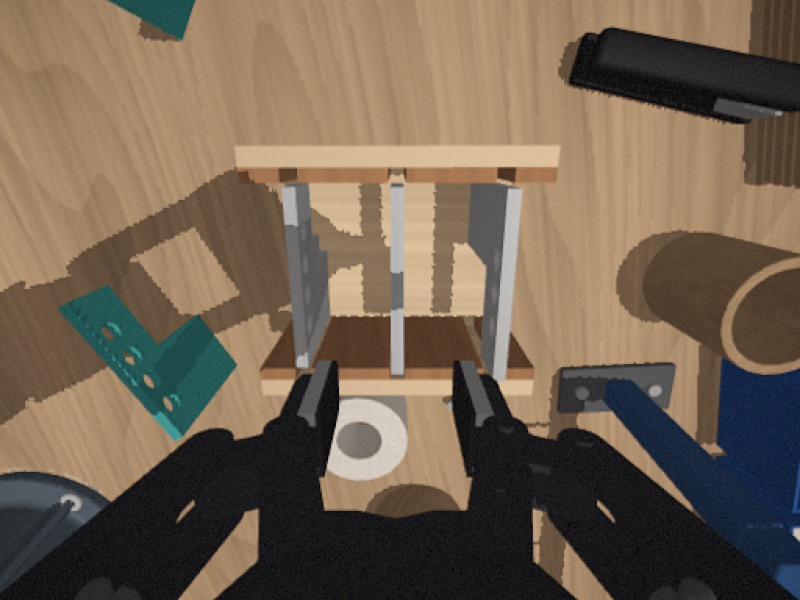

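The wrist view shows all three plates standing straight in the slots: top edges at columns ~300 (C), 397 (A) and 505 (B). The depth fit gives their positions. Next, the hooks with the same tool attitude.

step_arm:
  commands:
    - [[0, 0, -3.3, 0, 0, 0, 0], [0, 0, -3.3, 0, 0, 0, 0], [0, 0, -3.3, 0, 0, 0, 0], [-3.5, 1.6, -3.1, 0, 0, 0, 0], [-3.5, 1.6, 0, 0, 0, 0, 0], [-3.5, 1.6, 0, 0, 0, 0, 0], [-3.5, 1.6, 0, 0, 0, 0, 0], [-3.5, 1.6, 0, 0, 0, 0, 0], [-3.5, 1.6, 0, 0, 0, 0, 0], [-3.5, 1.6, 0, 0, 0, 0, 0], [-3.5, 1.6, 0, 0, 0, 0, 0], [-3.5, 1.6, 0, 0, 0, 0, 0]]

```text
t: 4.45
tool_pos: [0.5411, -0.065, 0.3593]
tcp_rot: [2.414, 2.004, 0.005]
ft_force: [1.3, 0.2, -0.4]
grip_width: 0.0427
grasp_force: 0.0
```

step_arm:
  commands:
    - [[-3.5, 1.6, 0, 0, 0, -3, 0], [-3.5, 1.6, 0, 0, 0, 0, 0], [0, 0, 0, 0, 0, 0, 0], [0, 0, 0, 0, 0, 0, 0], [0, 0, 0, 0, 0, 0, 0]]

```text
t: 4.87
tool_pos: [0.5607, -0.1367, 0.3579]
tcp_rot: [2.363, 2.068, 0.002]
ft_force: [-0.5, 0.8, -0.7]
grip_width: 0.0426
grasp_force: 0.0
```

Run:
```python
from h import *
s,p,d=snap("w2");print(s["tool_pos"],s["tcp_rot"])
cv2.imwrite("pics/w2v.png",cv2.resize(p[:,:,::-1],(800,600),interpolation=3))
q=cloud("wrist",d,s).reshape(-1,3);q=q[np.isfinite(q).all(1)]
for c in((.5957,.051),(.575,-.1075),(.554,-.266)):
    t=q[(abs(q[:,0]-c[0])<.07)&(abs(q[:,1]-c[1])<.03)&(abs(q[:,2]-.256)<.012)]
    if len(t)<5: print(len(t));continue
    m=t[abs(t[:,0]-c[0])<.03]
    print(len(t),m.mean(0),np.polyfit(m[:,0],m[:,1],1),"tip",t[t[:,0].argmin()],"xmax",t[:,0].max())
```

```text
[ 0.5607 -0.1367  0.3579] [2.363  2.0679 0.0021]
0
638 [ 0.575  -0.1071  0.2573] [-0.1336 -0.0302] tip [ 0.5264 -0.102   0.2571] xmax 0.6176456283749479
475 [ 0.5538 -0.2651  0.257 ] [-0.1378 -0.1888] tip [ 0.5057 -0.2582  0.2551] xmax 0.5895177395123823
```

View pics/w2v.png

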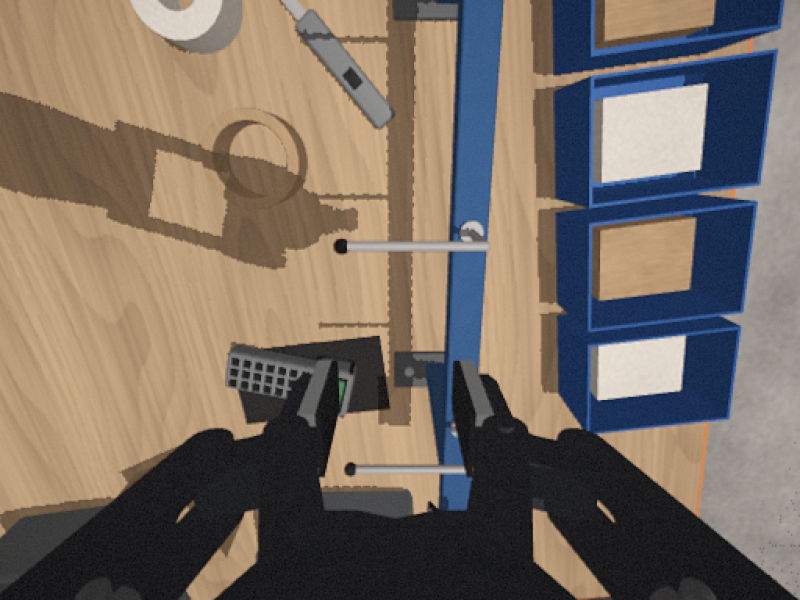

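Hooks 2 and 3 are clear at (345,245) and (355,468), and the rail yaw is -0.133. The scanner lies askew on its mat at (290,375). Next I'll fetch B.

step_arm:
  commands:
    - [[3.74, -0.95, 0, 0, 0, 0, 0], [3.74, -0.95, 0, 0, 0, 0, 0], [3.74, -0.95, 0, 0, 0, 0, 0], [3.74, -0.95, 0, 0, 0, 0, 0], [3.74, -0.95, 0, 0, 0, 0, 0], [3.74, -0.95, 0, 0, 0, 0, 0], [3.74, -0.95, 0, 0, 0, 0, 0], [3.74, -0.95, 0, 0, 0, 0, 0], [3.74, -0.95, 0, 0, 0, 0, 0], [3.74, -0.95, 0, 0, 0, 2.85, 0], [0, 0, 2, 0, 0, 0, 0], [0, 0, 0, 0, 0, 0, 0]]

```text
t: 5.92
tool_pos: [0.5119, 0.2498, 0.3346]
tcp_rot: [-2.405, -2.017, 0.007]
ft_force: [-0.8, -0.3, -0.8]
grip_width: 0.0425
grasp_force: 0.0
```

step_arm:
  commands:
    - [[0, 0, 3, 0, 0, 0, 0], [0, 0, 3, 0, 0, 0, 0], [0, 0, 2, 0, 0, 0, 0], [0, 0, 0, 0, 0, 0, 0], [0, 0, 0, 0, 0, 0, 0]]

```text
t: 6.33
tool_pos: [0.5149, 0.2463, 0.2566]
tcp_rot: [-2.413, -2.01, 0.003]
ft_force: [0.4, 0.5, 0.9]
grip_width: 0.0428
grasp_force: 0.0
```

```bash
cat >> h.py <<'E'
def down(yaw):  # tool pointing down, tool x = +y of a frame with this yaw
    y=np.array([-np.sin(yaw),np.cos(yaw),0]);return np.stack([y,np.cross([0,0,-1],y),[0,0,-1]],1)
def holder(x,y,z,o=(.457,.27),yaw=-.183):
    X=np.array([np.cos(yaw),np.sin(yaw)]);Y=np.array([-X[1],X[0]]);return np.r_[np.array(o)+X*x+Y*y,z]
E
python3 - <<'E'
from h import *
move(holder(.0629,.0021-.014,.099),down(-.183)); print(r.sense()["t"])
E
```

```text
shift cm [ 0.1014  0.1903 15.7552] turn deg [-0.0977  0.0568  0.0682]
6.3333
```

step_arm:
  commands:
    - [[0.1, 0.2, 3, 0, 0, 0, 0], [0, 0, 3, 0, 0, 0, 0], [0, 0, 3, 0, 0, 0, 0], [0, 0, 2.5, 0, 0, 0, 0], [0, 0, 2, 0, 0, 0, 0], [0, 0, 1.2, 0, 0, 0, 0], [0, 0, 1, 0, 0, 0, 0], [0, 0, 0, 0, 0, 0, 0], [0, 0, 0, 0, 0, 0, 0], [0, 0, 0, 0, 0, 0, 0.4], [0, 0, 0, 0, 0, 0, 0.6], [0, 0, 0, 0, 0, 0, 1]]

```text
t: 7.33
tool_pos: [0.5187, 0.2475, 0.1007]
tcp_rot: [2.413, 2.01, 0.004]
ft_force: [3.9, -3.7, 11.4]
grip_width: 0.0072
grasp_force: 48.3
```

step_arm:
  commands:
    - [[0, 0, 0, 0, 0, 0, 1], [0, 0, 0, 0, 0, 0, 1], [0, 0, 0, 0, 0, 0, 1], [0, 0, 0, 0, 0, 0, 1], [0, 0, 0, 0, 0, 0, 1], [0, 0, 0, 0, 0, 0, 1]]

```text
t: 7.83
tool_pos: [0.519, 0.2474, 0.1008]
tcp_rot: [2.413, 2.01, 0.004]
ft_force: [0.0, -0.8, 6.2]
grip_width: 0.0073
grasp_force: 59.0
```

step_arm:
  commands:
    - [[0, 0, -0.6, 0, 0, 0, 1], [0, 0, -1, 0, 0, 0, 1], [0, 0, -1.5, 0, 0, 0, 1], [0, 0, -1.8, 0, 0, 0, 1], [0, 0, -1.8, 0, 0, 0, 1], [0, 0, -1.8, 0, 0, 0, 1], [0, 0, -1.8, 0, 0, 0, 1], [0, 0, -1.8, 0, 0, 0, 1], [0, 0, -1.8, 0, 0, 0, 1], [0, 0, -1.2, 0, 0, 0, 1], [0, 0, 0, 0, 0, 0, 1], [0, 0, 0, 0, 0, 0, 1]]

```text
t: 8.83
tool_pos: [0.5174, 0.2473, 0.251]
tcp_rot: [2.414, 2.011, 0.001]
ft_force: [0.9, 0.2, -2.7]
grip_width: 0.0074
grasp_force: 58.5
```

```bash
cat >> h.py <<'E'
def inhand(tag):  # plate in the gripper, in tool coordinates: top edge points
    s,p,d=snap(tag);w=cloud("wrist",d,s).reshape(-1,3)
    q=(w-s["tool_pos"])@R.from_rotvec(s["tcp_rot"]).as_matrix();q=q[np.isfinite(q).all(1)]
    t=q[(abs(q[:,1])<.006)&(q[:,2]>-.045)&(q[:,2]<-.02)&(abs(q[:,0])<.12)]
    t=t[(t[:,0]>.02)]
    print("tool",s["tool_pos"],s["tcp_rot"],"n",len(t),"x",np.percentile(t[:,0],[1,50,99]),"y",t[:,1].mean(),"z",np.median(t[:,2]),"slopes dy,dz",np.polyfit(t[:,0],t[:,1],1)[0],np.polyfit(t[:,0],t[:,2],1)[0])
    return s,p,d,q
E
python3 - <<'E'
from h import *
s,p,d,q=inhand("b1");print(s["t"],s["grasp_force"],s["grip_width"])
cv2.imwrite("pics/b1v.png",cv2.resize(p[:,:,::-1],(800,600),interpolation=3))
E
```

```text
tool [0.5174 0.2473 0.251 ] [2.4136 2.0107 0.0009] n 2082 x [0.0208 0.0497 0.0726] y -0.0023048198915799688 z -0.032893616111374105 slopes dy,dz 0.0020079637120052575 0.011859651621363796
8.8333 58.508758982643485 0.0074093052620107375
```

View pics/b1v.png

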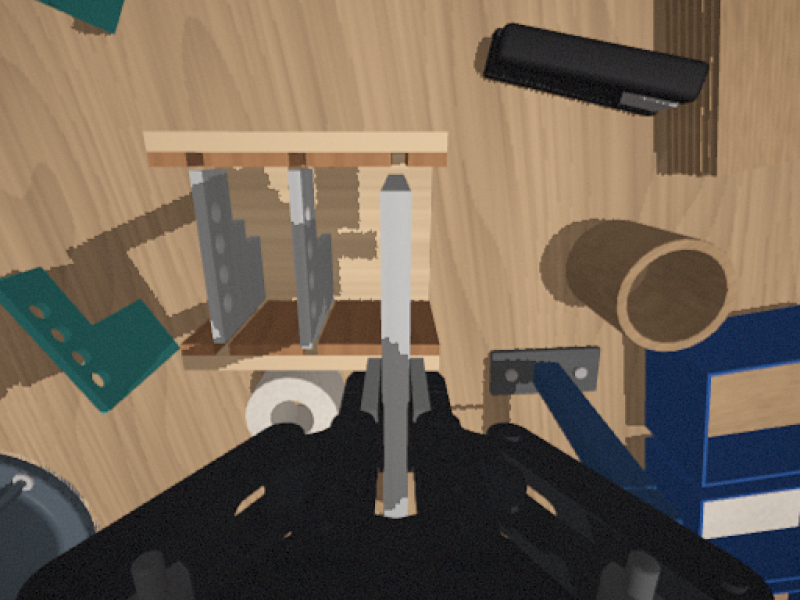

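Plate B is held square. Its balance hole is 29 mm along tool x and about 19 mm above the TCP.

step_arm:
  commands:
    - [[0, 0, 0, 0, 0, -2.8, 1], [-2, 0.3, 0, 0, 0, 0, 1], [-2.6, 0.4, 0, 0, 0, 0, 1], [-2.8, 0.4, 0, 0, 0, 0, 1], [-2.8, 0.4, 0, 0, 0, 0, 1], [-2.8, 0.4, 0, 0, 0, 0, 1], [-2.8, 0.5, 0, 0, 0, 0, 1], [-2.8, 0.5, 0, 0, 0, 0, 1], [-2.6, 0.5, 0.7, 0, 0, 0, 1], [0, 0, 0.8, 0, 0, 0, 1], [0, 0, 0, 0, 0, 0, 1], [0, 0, 0, 0, 0, 0, 1]]

```text
t: 9.88
tool_pos: [0.522, 0.0331, 0.234]
tcp_rot: [-2.362, -2.066, 0.004]
ft_force: [0.2, -0.0, -2.3]
grip_width: 0.0073
grasp_force: 58.4
```

```bash
cat >> h.py <<'E'
def hook(i,dx,dy,z,h2=(.5745,-.1069)):
    return holder(dx,dy+.16*(2-i),z,o=h2,yaw=-.1334)
E
python3 - <<'E'
from h import *
s,p,d,q=inhand("b2");move(hook(1,-.07,-.029,.2358),down(-.1334))
print("same bias check: hook 1 wire in view:")
w=cloud("wrist",d,s).reshape(-1,3);c=hook(1,0,0,0)
t=w[(abs(w[:,0]-c[0])<.06)&(abs(w[:,1]-c[1])<.02)&(abs(w[:,2]-.256)<.007)]
m=t[(t[:,0]>c[0]-.03)&(t[:,0]<c[0]+.03)]
print(len(t),c,m.mean(0) if len(m) else 0, np.polyval(np.polyfit(m[:,0],m[:,1],1),c[0]) if len(m)>5 else 0)
cv2.imwrite("pics/b2v.png",cv2.resize(p[100:384,100:400,::-1],(634,600),interpolation=3))
E
```

```text
tool [0.522  0.0331 0.234 ] [-2.3621 -2.0657  0.0036] n 2108 x [0.0207 0.0495 0.0727] y -0.0022841647419007873 z -0.032927853819534975 slopes dy,dz 0.002027190073389418 0.012235263231508482
shift cm [-0.1192  0.018  -0.1239] turn deg [-0.1517 -0.0303  0.0494]
same bias check: hook 1 wire in view:
2449 [0.5958 0.0517 0.    ] [0.5958 0.0524 0.2571] 0.05238862161492919
```

step_arm:
  commands:
    - [[-0.05, 0, -0.15, 0, 0, 0, 1], [0, 0.5, 0, 0, 0, 0, 1], [0, 0.8, 0, 0, 0, 0, 1], [0, 0.8, 0, 0, 0, 0, 1], [0, 0.8, 0, 0, 0, 0, 1], [0, 0.6, 0, 0, 0, 0, 1], [0, 0, 0, 0, 0, 0, 1]]

```text
t: 10.52
tool_pos: [0.5601, 0.0272, 0.237]
tcp_rot: [2.363, 2.068, 0.002]
ft_force: [-0.4, -0.9, -2.7]
grip_width: 0.007
grasp_force: 58.5
```

Run:
```python
from h import *
s,p,d=snap("b3");print(s["tool_pos"],s["ft_force"],s["wrist_torque"])
a=cv2.imread("pics/side0.png");p2,_=optics.grab_frame("side")
cv2.imwrite("pics/b3v.png",np.hstack([cv2.resize(p[100:384,100:400,::-1],(400,380),interpolation=3),cv2.resize(p2[60:250,130:330,::-1],(400,380),interpolation=3)]))
```

```text
[0.5601 0.0272 0.237 ] [-0.394  -0.8822 -2.6657] [-0.0787 -0.0331  0.0193]
```

View pics/b3v.png

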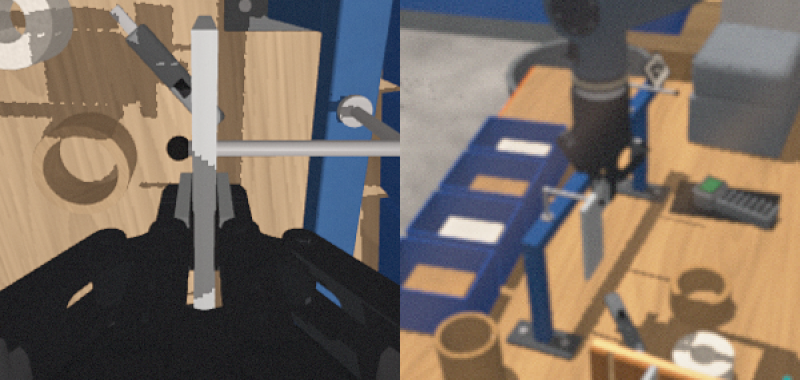

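The ball has come through the hole on the robot's side and the wire passes through, with no contact force. I'll slide on and lower.

step_arm:
  commands:
    - [[0, 0.8, 0, 0, 0, 0, 1], [0, 0.8, 0, 0, 0, 0, 1], [0, 0.8, 0, 0, 0, 0, 1], [0, 0.6, 0, 0, 0, 0, 1], [0, 0, 0.3, 0, 0, 0, 1], [0, 0, 0.2, 0, 0, 0, 1], [0, 0, 0, 0, 0, 0, 1], [0, 0, 0, 0, 0, 0, 1]]

```text
t: 11.28
tool_pos: [0.5871, 0.0236, 0.2316]
tcp_rot: [-2.363, -2.068, 0.001]
ft_force: [-0.4, 0.0, -1.3]
grip_width: 0.0071
grasp_force: 58.6
```

step_arm:
  commands:
    - [[0, 0, 0, 0, 0, 0, 0.7], [0, 0, 0, 0, 0, 0, 0.5], [0, 0, 0, 0, 0, 0, 0.3], [0, 0, 0, 0, 0, 0, 0], [0, 0, 0, 0, 0, 0, 0], [0, 0, 0, 0, 0, 0, 0], [0, 0, -1, 0, 0, 0, 0], [0, 0, -2, 0, 0, 0, 0], [0, 0, -2.5, 0, 0, 0, 0], [0, 0, -2.5, 0, 0, 0, 0], [0, 0, -2.5, 0, 0, 0, 0], [0, 0, -2, 0, 0, 0, 0]]

```text
t: 12.28
tool_pos: [0.5881, 0.0235, 0.36]
tcp_rot: [2.362, 2.068, 0.003]
ft_force: [0.0, -0.1, 0.0]
grip_width: 0.0426
grasp_force: 0.0
```

Run:
```python
from h import *
s,p,d=snap("b4");w=cloud("wrist",d,s).reshape(-1,3)
c=hook(1,0,0,0);print(s["tool_pos"])
X=hook(1,1,0,0)-c;Y=hook(1,0,1,0)-c
h=(w-c)@np.stack([X,Y,[0,0,1]],1);t=h[(abs(h[:,0])<.02)&(h[:,2]>.261)&(h[:,2]<.28)&(abs(h[:,1])<.1)]
print(len(t),t.mean(0),np.percentile(t[:,1],[1,99]),"tilt",np.polyfit(t[:,1],t[:,2],1),np.polyfit(t[:,1],t[:,0],1))
move(holder(-.0017,.002+.008,.23),down(-.183)); move(holder(-.0662,.002+.010,.23),down(-.183))
```

```text
[0.5881 0.0235 0.36  ]
1135 [-0.0076 -0.0131  0.2644] [-0.0746  0.0425] tilt [-0.0094  0.2643] [ 0.0019 -0.0076]
shift cm [ 23.7024 -16.7445  13.2361] turn deg [ 0.6498 -0.006   2.8776]
shift cm [ 24.226  -23.1759  13.1631] turn deg [ 0.6498 -0.006   2.8776]
```

B hangs level (0.5° tilt). C is next: I'll grip at template y = +16 and hang it by the -12 hole on hook 2.

step_arm:
  commands:
    - [[0, 0, 0, 0.65, 0, 2.87, 0], [2.63, -2.65, 0, 0, 0, 0, 0], [2.63, -2.65, 0, 0, 0, 0, 0], [2.63, -2.65, 0, 0, 0, 0, 0], [2.63, -2.65, 0, 0, 0, 0, 0], [2.63, -2.65, 0, 0, 0, 0, 0], [2.63, -2.65, 0, 0, 0, 0, 0], [2.63, -2.65, 0, 0, 0, 0, 0], [2.63, -2.65, 0, 0, 0, 0, 0], [2.6, -2.65, 3, 0, 0, 0, 0], [0, 0, 4, 0, 0, 0, 0], [0, 0, 4, 0, 0, 0, 0]]

```text
t: 13.33
tool_pos: [0.3974, 0.298, 0.2543]
tcp_rot: [-2.406, -2.01, 0.002]
ft_force: [1.0, 0.9, -0.7]
grip_width: 0.0428
grasp_force: 0.0
```

step_arm:
  commands:
    - [[0, 0, 2, 0, 0, 0, 0], [0, 0, 0, 0, 0, 0, 0], [0, 0, 0, 0, 0, 0, 0]]

```text
t: 13.58
tool_pos: [0.3973, 0.2957, 0.2332]
tcp_rot: [-2.408, -2.003, 0.014]
ft_force: [-0.0, 0.9, -0.0]
grip_width: 0.0426
grasp_force: 0.0
```

Run:
```python
from h import *
s,p,d=snap("c0");w=cloud("wrist",d,s).reshape(-1,3)
c=holder(0,0,0);X=holder(1,0,0)-c;Y=holder(0,1,0)-c
h=(w-c)@np.stack([X,Y,[0,0,1]],1)
for x in(-.0662,-.0017):
    t=h[(abs(h[:,0]-x)<.006)&(abs(h[:,2]-(.1137 if x<-.05 else .1237))<.003)&(abs(h[:,1])<.068)]
    print(len(t),t.mean(0),np.percentile(t[:,1],[1,99]))
move(holder(-.0645,.018,.080),down(-.183)); print(s["t"])
```

```text
889 [-0.0666  0.0039  0.1139] [-0.0579  0.0606]
922 [-0.002   0.0113  0.1238] [-0.0456  0.061 ]
shift cm [ 0.2817 -0.0743 15.4469] turn deg [-0.5614 -0.0467 -0.0144]
13.5833
```

step_arm:
  commands:
    - [[0.28, -0.07, 3, -0.5, 0, 0, 0], [0, 0, 3, 0, 0, 0, 0], [0, 0, 3, 0, 0, 0, 0], [0, 0, 2.5, 0, 0, 0, 0], [0, 0, 2, 0, 0, 0, 0], [0, 0, 1.2, 0, 0, 0, 0], [0, 0, 0.7, 0, 0, 0, 0], [0, 0, 0, 0, 0, 0, 0], [0, 0, 0, 0, 0, 0, 0], [0, 0, 0, 0, 0, 0, 0.4], [0, 0, 0, 0, 0, 0, 0.6], [0, 0, 0, 0, 0, 0, 1]]

```text
t: 14.63
tool_pos: [0.3975, 0.2991, 0.0805]
tcp_rot: [-2.414, -2.008, -0.001]
ft_force: [-0.8, 5.3, 13.5]
grip_width: 0.0074
grasp_force: 49.1
```

step_arm:
  commands:
    - [[0, 0, 0, 0, 0, 0, 1], [0, 0, 0, 0, 0, 0, 1], [0, 0, 0, 0, 0, 0, 1], [0, 0, 0, 0, 0, 0, 1], [0, 0, 0, 0, 0, 0, 1], [0, 0, 0, 0, 0, 0, 1]]

```text
t: 15.13
tool_pos: [0.3975, 0.2992, 0.0805]
tcp_rot: [-2.414, -2.008, -0.001]
ft_force: [0.9, 0.8, 6.6]
grip_width: 0.0069
grasp_force: 58.9
```

Run:
```python
from h import *
s,p,d,q=inhand("c1")
```

```text
tool [0.3975 0.2992 0.0805] [-2.4142 -2.0084 -0.0008] n 2061 x [0.0207 0.0491 0.0668] y -0.0007575848266029433 z -0.03179089209754768 slopes dy,dz 0.07819364721031134 0.07481351010049295
```

step_arm:
  commands:
    - [[0, 0, -0.6, 0, 0, 0, 1], [0, 0, -1, 0, 0, 0, 1], [0, 0, -1.5, 0, 0, 0, 1], [0, 0, -1.8, 0, 0, 0, 1], [0, 0, -1.8, 0, 0, 0, 1], [0, 0, -1.8, 0, 0, 0, 1], [0, 0, -1.8, 0, 0, 0, 1], [0, 0, -1.8, 0, 0, 0, 1], [0, 0, -1.8, 0, 0, 0, 1], [0, 0, -1.8, 0, 0, 0, 1], [0, 0, -0.5, 0, 0, 0, 1], [0, 0, 0, 0, 0, 0, 1]]

```text
t: 16.18
tool_pos: [0.3977, 0.299, 0.2431]
tcp_rot: [-2.414, -2.009, -0.003]
ft_force: [0.9, -0.1, -2.2]
grip_width: 0.0069
grasp_force: 58.6
```

Run:
```python
from h import *
s,p,d,q=inhand("c2")
move(hook(2,-.075,.028,.2358),down(-.1334))
```

```text
tool [0.3977 0.299  0.2431] [-2.4144 -2.0086 -0.0026] n 966 x [0.0204 0.0345 0.044 ] y -0.002344235569613853 z -0.03310917753080576 slopes dy,dz -0.0090579808799514 0.16432927989216298
shift cm [-34.2181  17.2139   0.5573] turn deg [-0.1077 -0.0176 -2.8442]
```

Run:
```python
from h import *
s,p,d=load("c2")
w=cloud("wrist",d,s).reshape(-1,3);q=(w-s["tool_pos"])@R.from_rotvec(s["tcp_rot"]).as_matrix()
for a in np.arange(-.08,.05,.005):
    t=q[(q[:,0]>a)&(q[:,0]<a+.005)&(abs(q[:,1]+.0023)<.003)&(q[:,2]>-.05)&(q[:,2]<0)]
    if len(t):print(round(a,3),len(t),np.percentile(t[:,2],[10,50,90]))
```

```text
-0.035 35 [-0.0339 -0.0333 -0.0325]
-0.03 91 [-0.0339 -0.0333 -0.0325]
-0.025 93 [-0.034  -0.0333 -0.0327]
-0.02 104 [-0.034  -0.0333 -0.0327]
-0.015 100 [-0.034  -0.0333 -0.0327]
-0.01 100 [-0.0339 -0.0334 -0.0327]
-0.005 107 [-0.0339 -0.0333 -0.0327]
0.0 109 [-0.0338 -0.0333 -0.0327]
0.005 125 [-0.034  -0.0333 -0.0327]
0.01 122 [-0.0338 -0.0333 -0.0326]
0.015 127 [-0.034  -0.0333 -0.0326]
0.02 125 [-0.034  -0.0333 -0.0326]
0.025 137 [-0.034  -0.0332 -0.0326]
0.03 150 [-0.0339 -0.0332 -0.0325]
0.035 150 [-0.034  -0.0331 -0.0324]
0.04 358 [-0.0336 -0.0267 -0.0068]
```

step_arm:
  commands:
    - [[0, 0, 0, -0.1, 0, -2.84, 1], [-2.8, 1.4, 0, 0, 0, 0, 1], [-3.5, 1.75, 0, 0, 0, 0, 1], [-3.5, 1.75, 0, 0, 0, 0, 1], [-3.5, 1.75, 0, 0, 0, 0, 1], [-3.5, 1.75, 0, 0, 0, 0, 1], [-3.5, 1.75, 0, 0, 0, 0, 1], [-3.5, 1.75, 0, 0, 0, 0, 1], [-3.5, 1.75, 0, 0, 0, 0, 1], [-3.5, 1.75, 0, 0, 0, 0, 1], [-3.4, 1.8, 0.6, 0, 0, 0, 1], [0, 0, 0, 0, 0, 0, 1]]

```text
t: 17.23
tool_pos: [0.5246, -0.07, 0.2334]
tcp_rot: [2.368, 2.06, -0.003]
ft_force: [0.6, 0.5, -1.9]
grip_width: 0.0073
grasp_force: 58.7
```

step_arm:
  commands:
    - [[0, 0, 0, 0, 0, 0, 1], [0, 0, 0, 0, 0, 0, 1]]

```text
t: 17.4
tool_pos: [0.5205, -0.0627, 0.2337]
tcp_rot: [-2.362, -2.064, 0.004]
ft_force: [-0.2, -1.1, -2.6]
grip_width: 0.0072
grasp_force: 58.7
```

Run:
```python
from h import *
s,p,d=snap("c3");print(s["tool_pos"])
move(hook(2,-.075,.0282,.2358),down(-.1334))
w=cloud("wrist",d,s).reshape(-1,3);c=hook(2,0,0,0)
t=w[(abs(w[:,0]-c[0])<.06)&(abs(w[:,1]-c[1])<.02)&(abs(w[:,2]-.256)<.007)]
m=t[(t[:,0]>c[0]-.03)&(t[:,0]<c[0]+.03)]
print(len(m),c,m.mean(0) if len(m) else 0, np.polyval(np.polyfit(m[:,0],m[:,1],1),c[0]) if len(m)>5 else 0)
```

```text
[ 0.5205 -0.0627  0.2337]
shift cm [-0.9108 -1.5589 -0.1678] turn deg [-0.2673 -0.0596  0.011 ]
150 [ 0.5745 -0.1069  0.    ] [ 0.5835 -0.1063  0.2562] -0.10526251119479685
```

step_arm:
  commands:
    - [[-0.45, 0, -0.15, -0.25, 0, 0, 1], [-0.4, 0, 0, 0, 0, 0, 1], [0, 0, 0, 0, 0, 0, 1], [0, 0, 0, 0, 0, 0, 1]]

```text
t: 17.78
tool_pos: [0.5209, -0.0712, 0.2371]
tcp_rot: [2.362, 2.067, 0.004]
ft_force: [-0.3, 0.2, -2.2]
grip_width: 0.0069
grasp_force: 58.7
```

Run:
```python
from h import *
s,p,d=snap("c4");print(s["tool_pos"],s["ft_force"])
move(hook(2,-.06,.0282,.2358),down(-.1334))
p2,_=optics.grab_frame("side");p3,_=optics.grab_frame("scene")
cv2.imwrite("pics/c4v.png",np.hstack([cv2.resize(p[170:370,180:330,::-1],(450,600),interpolation=3),cv2.resize(p2[60:235,180:280,::-1],(343,600),interpolation=3)]))
```

```text
[ 0.5209 -0.0712  0.2371] [-0.3124  0.209  -2.1969]
shift cm [-0.011  -0.2092  0.1228] turn deg [0.2198 0.008  0.0272]
```

View pics/c4v.png

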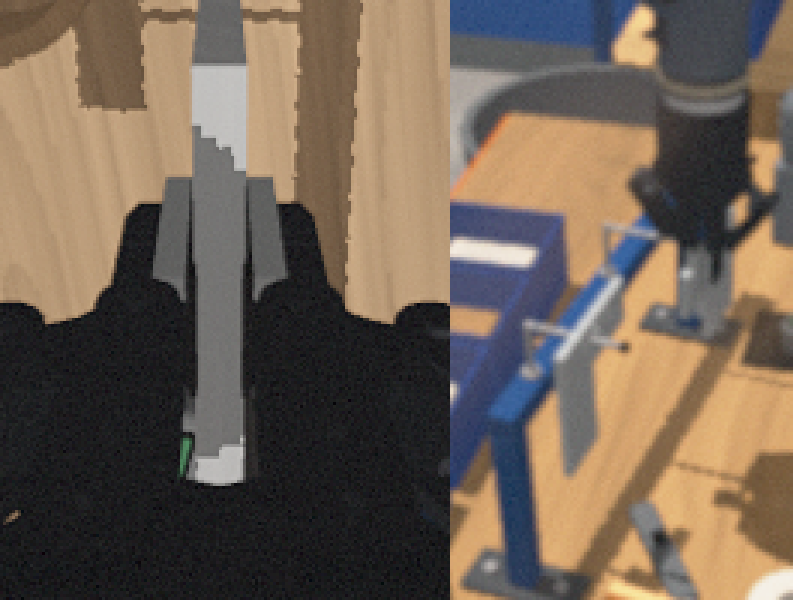

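B hangs on hook1. C is lined up in front of hook2; I'll slide on slowly.

step_arm:
  commands:
    - [[0, 0, 0.1, 0.2, 0, 0, 1], [0, 0.5, 0, 0, 0, 0, 1], [0, 0.5, 0, 0, 0, 0, 1], [0, 0.5, 0, 0, 0, 0, 1], [0, 0.5, 0, 0, 0, 0, 1], [0, 0.5, 0, 0, 0, 0, 1], [0, 0, 0, 0, 0, 0, 1]]

```text
t: 18.52
tool_pos: [0.5472, -0.0753, 0.2358]
tcp_rot: [2.364, 2.067, 0.001]
ft_force: [0.6, 0.1, -2.3]
grip_width: 0.007
grasp_force: 58.7
```

step_arm:
  commands:
    - [[0, 0.6, 0, 0, 0, 0, 1], [0, 0.6, 0, 0, 0, 0, 1], [0, 0, 0, 0, 0, 0, 1]]

```text
t: 18.77
tool_pos: [0.5592, -0.0769, 0.2359]
tcp_rot: [2.363, 2.067, 0.001]
ft_force: [0.3, -0.6, -3.4]
grip_width: 0.0073
grasp_force: 58.7
```

step_arm:
  commands:
    - [[0, 0.7, 0, 0, 0, 0, 1], [0, 0.7, 0, 0, 0, 0, 1], [0, 0.4, 0, 0, 0, 0, 1], [0, 0, 0.3, 0, 0, 0, 1], [0, 0, 0.2, 0, 0, 0, 1], [0, 0, 0, 0, 0, 0, 1], [0, 0, 0, 0, 0, 0, 1]]

```text
t: 19.35
tool_pos: [0.5756, -0.079, 0.2309]
tcp_rot: [2.364, 2.068, 0.0]
ft_force: [1.2, -0.2, -0.4]
grip_width: 0.0076
grasp_force: 59.2
```

Contact made on the wire (the held weight is gone). I'll release and lift.

step_arm:
  commands:
    - [[0, 0, 0, 0, 0, 0, 0.7], [0, 0, 0, 0, 0, 0, 0.5], [0, 0, 0, 0, 0, 0, 0.3], [0, 0, 0, 0, 0, 0, 0], [0, 0, 0, 0, 0, 0, 0], [0, 0, 0, 0, 0, 0, 0], [0, 0, -1, 0, 0, 0, 0], [0, 0, -2, 0, 0, 0, 0], [0, 0, -2.5, 0, 0, 0, 0], [0, 0, -2.5, 0, 0, 0, 0], [0, 0, -2.5, 0, 0, 0, 0], [0, 0, -2, 0, 0, 0, 0]]

```text
t: 20.35
tool_pos: [0.5759, -0.079, 0.3588]
tcp_rot: [2.363, 2.067, 0.002]
ft_force: [0.6, 0.8, -0.7]
grip_width: 0.0427
grasp_force: 0.0
```

```bash
cat >> h.py <<'E'
def hung(i,tag):
    s,p,d=snap(tag);w=cloud("wrist",d,s).reshape(-1,3);c=hook(i,0,0,0);print(s["t"],s["tool_pos"])
    h=(w-c)@np.stack([hook(i,1,0,0)-c,hook(i,0,1,0)-c,[0,0,1]],1);t=h[(abs(h[:,0])<.025)&(h[:,2]>.260)&(h[:,2]<.28)&(abs(h[:,1])<.085)]
    print(len(t),t.mean(0),np.percentile(t[:,1],[1,99]),"tilt",np.polyfit(t[:,1],t[:,2],1),np.polyfit(t[:,1],t[:,0],1))
E
python3 - <<'E'
from h import *
hung(2,"c5")
s=r.sense();dl=holder(-.0002,.002+.015,.36)-s["tool_pos"];A=down(-.183);print("after turn:",A.T@dl*100);move(holder(0,.017,.23),A)
E
```

```text
20.35 [ 0.5759 -0.079   0.3588]
1035 [-0.0054  0.0166  0.2643] [-0.0475  0.0716] tilt [-0.0001  0.2643] [ 0.0051 -0.0055]
after turn: [ 33.8749 -18.2691   0.3035]
shift cm [ 34.7713 -16.687   13.0393] turn deg [0.6314 0.1196 2.8493]
```

step_arm:
  commands:
    - [[0, 0, 0, 0.6, 0.1, 2.85, 0], [3.4, -1.83, 0, 0, 0, 0, 0], [3.4, -1.83, 0, 0, 0, 0, 0], [3.4, -1.83, 0, 0, 0, 0, 0], [3.4, -1.83, 0, 0, 0, 0, 0], [3.4, -1.83, 0, 0, 0, 0, 0], [3.4, -1.83, 0, 0, 0, 0, 0], [3.4, -1.83, 0, 0, 0, 0, 0], [3.4, -1.83, 0, 0, 0, 0, 0], [3.4, -1.83, 2, 0, 0, 0, 0], [3.3, -1.8, 4, 0, 0, 0, 0], [0, 0, 4, 0, 0, 0, 0]]

```text
t: 21.4
tool_pos: [0.46, 0.2834, 0.271]
tcp_rot: [-2.404, -2.01, -0.006]
ft_force: [0.9, -0.3, -0.5]
grip_width: 0.0427
grasp_force: 0.0
```

step_arm:
  commands:
    - [[0, 0, 3, 0, 0, 0, 0], [0, 0, 0, 0, 0, 0, 0], [0, 0, 0, 0, 0, 0, 0], [0, 0, 0, 0, 0, 0, 0]]

```text
t: 21.73
tool_pos: [0.4612, 0.2782, 0.2404]
tcp_rot: [-2.41, -2.003, 0.004]
ft_force: [0.6, 0.3, 0.3]
grip_width: 0.0427
grasp_force: 0.0
```

Run:
```python
from h import *
print(r.sense()["t"]);move(holder(-.0002,.016,.090),down(-.183))
```

```text
21.7333
shift cm [ 0.6704 -0.1724 15.0398] turn deg [-0.4372 -0.1672 -0.0395]
```

step_arm:
  commands:
    - [[0.67, -0.17, 3, -0.4, -0.1, 0, 0], [0, 0, 3, 0, 0, 0, 0], [0, 0, 3, 0, 0, 0, 0], [0, 0, 2.3, 0, 0, 0, 0], [0, 0, 1.8, 0, 0, 0, 0], [0, 0, 1.2, 0, 0, 0, 0], [0, 0, 0.6, 0, 0, 0, 0], [0, 0, 0, 0, 0, 0, 0], [0, 0, 0, 0, 0, 0, 0], [0, 0, 0, 0, 0, 0, 0.4], [0, 0, 0, 0, 0, 0, 0.6], [0, 0, 0, 0, 0, 0, 1]]

```text
t: 22.73
tool_pos: [0.4595, 0.2853, 0.0908]
tcp_rot: [-2.414, -2.008, -0.0]
ft_force: [4.3, -1.4, 8.6]
grip_width: 0.0071
grasp_force: 47.6
```

step_arm:
  commands:
    - [[0, 0, 0, 0, 0, 0, 1], [0, 0, 0, 0, 0, 0, 1], [0, 0, 0, 0, 0, 0, 1], [0, 0, 0, 0, 0, 0, 1], [0, 0, 0, 0, 0, 0, 1], [0, 0, 0, 0, 0, 0, 1]]

```text
t: 23.23
tool_pos: [0.4597, 0.2853, 0.0908]
tcp_rot: [-2.414, -2.009, -0.0]
ft_force: [0.8, -0.6, 7.0]
grip_width: 0.007
grasp_force: 58.9
```

step_arm:
  commands:
    - [[0, 0, -0.6, 0, 0, 0, 1], [0, 0, -1, 0, 0, 0, 1], [0, 0, -1.5, 0, 0, 0, 1], [0, 0, -1.8, 0, 0, 0, 1], [0, 0, -1.8, 0, 0, 0, 1], [0, 0, -1.8, 0, 0, 0, 1], [0, 0, -1.8, 0, 0, 0, 1], [0, 0, -1.8, 0, 0, 0, 1], [0, 0, -1.8, 0, 0, 0, 1], [0, 0, -1.3, 0, 0, 0, 1], [0, 0, 0, 0, 0, 0, 1], [0, 0, 0, 0, 0, 0, 1]]

```text
t: 24.23
tool_pos: [0.4588, 0.285, 0.2422]
tcp_rot: [-2.414, -2.008, 0.002]
ft_force: [-1.3, 1.3, -1.6]
grip_width: 0.0073
grasp_force: 58.5
```

```bash
cat >> h.py <<'E'
def topedge(s,d):
    w=cloud("wrist",d,s).reshape(-1,3);q=(w-s["tool_pos"])@R.from_rotvec(s["tcp_rot"]).as_matrix()
    for lo,hi in((-.035,-.02),(.0,.02),(.02,.035)):
        t=q[(q[:,0]>lo)&(q[:,0]<hi)&(abs(q[:,1]+.0023)<.003)&(q[:,2]>-.05)&(q[:,2]<0)];print(lo,len(t),np.median(t[:,2]))
    t=q[(abs(q[:,1]+.0023)<.003)&(q[:,2]>-.037)&(q[:,2]<-.03)];print("end",np.percentile(t[:,0],[98,99,99.7]))
E
python3 - <<'E'
from h import *
s,p,d=snap("a1");topedge(s,d);topedge(*[load("c2")[i] for i in(0,2)]);topedge(*[load("b1")[i] for i in(0,2)])
A=down(-.1334);print(A.T@(hook(3,-.08,.028,.2358)-s["tool_pos"])*100);move(s["tool_pos"],A)
E
```

```text
-0.035 226 -0.033056287585012584
0.0 490 -0.03300859829934033
0.02 402 -0.03296164531278866
end [0.0461 0.0464 0.0466]
-0.035 219 -0.033281372638639097
0.0 483 -0.03329830774972495
0.02 412 -0.03325441773605829
end [0.0436 0.0438 0.044 ]
-0.035 229 -0.033016110751629954
0.0 482 -0.032985733521173566
0.02 406 -0.03294336929408696
end [0.0715 0.072  0.0726]
[-50.5032   8.6758   0.6415]
shift cm [ 0.0339  0.0539 -0.0948] turn deg [-0.2657  0.0457 -2.8545]
```

step_arm:
  commands:
    - [[0, 0, 0, -0.2, 0, -2.85, 1], [-2.5, 0, 0, 0, 0, 0, 1], [-3.7, 0, 0, 0, 0, 0, 1], [-3.7, 0, 0, 0, 0, 0, 1], [-3.7, 0, 0, 0, 0, 0, 1], [-3.7, 0.3, 0, 0, 0, 0, 1], [-3.7, 0.6, 0, 0, 0, 0, 1], [-3.7, 0.8, 0, 0, 0, 0, 1], [-3.7, 0.8, 0, 0, 0, 0, 1], [-3.7, 0.9, 0, 0, 0, 0, 1], [-3.7, 0.9, 0, 0, 0, 0, 1], [-3.7, 0.9, 0, 0, 0, 0, 1]]

```text
t: 25.28
tool_pos: [0.4567, -0.1147, 0.2405]
tcp_rot: [-2.363, -2.066, 0.002]
ft_force: [1.0, -0.3, -2.0]
grip_width: 0.0071
grasp_force: 58.5
```

step_arm:
  commands:
    - [[-3.7, 0.9, 0, 0, 0, 0, 1], [-3.3, 0.8, 0, 0, 0, 0, 1], [0, 0, 0, 0, 0, 0, 1], [0, 0, 0, 0, 0, 0, 1], [0, 0, 0, 0, 0, 0, 1]]

```text
t: 25.7
tool_pos: [0.4643, -0.1842, 0.2404]
tcp_rot: [-2.362, -2.064, 0.001]
ft_force: [0.3, 0.0, -2.2]
grip_width: 0.0068
grasp_force: 58.4
```

Run:
```python
from h import *
print(r.sense()["t"]);move(hook(3,-.065,.0278,.2362),down(-.1334))
```

```text
25.7
shift cm [-4.0898  3.4035  0.3964] turn deg [-0.2163 -0.1167 -0.0591]
```

step_arm:
  commands:
    - [[-2, 1.7, 0.2, -0.2, -0.1, 0, 1], [-2.05, 1.7, 0.2, 0, 0, 0, 1], [0, 0, 0, 0, 0, 0, 1], [0, 0, 0, 0, 0, 0, 1], [0, 0, 0, 0, 0, 0, 1]]

```text
t: 26.12
tool_pos: [0.4929, -0.2276, 0.2371]
tcp_rot: [2.363, 2.07, 0.0]
ft_force: [-0.5, 0.3, -1.4]
grip_width: 0.0072
grasp_force: 58.8
```

Run:
```python
from h import *
print(r.sense()["ft_force"]);move(hook(3,-.065,.0282,.2362),down(-.1334))
```

```text
[-0.506   0.2782 -1.4293]
shift cm [-0.1302 -0.018   0.0913] turn deg [0.0304 0.0063 0.0787]
```

step_arm:
  commands:
    - [[-0.13, 0, 0.1, 0, 0, 0, 1], [0, 0.5, 0, 0, 0, 0, 1], [0, 0.6, 0, 0, 0, 0, 1], [0, 0.5, 0, 0, 0, 0, 1], [0, 0.5, 0, 0, 0, 0, 1], [0, 0.5, 0, 0, 0, 0, 1], [0, 0, 0, 0, 0, 0, 1]]

```text
t: 26.7
tool_pos: [0.5209, -0.2349, 0.2371]
tcp_rot: [2.36, 2.065, 0.002]
ft_force: [-0.1, 0.6, -2.5]
grip_width: 0.0069
grasp_force: 58.7
```

step_arm:
  commands:
    - [[0, 0.7, 0, 0, 0, 0, 1], [0, 0.7, 0, 0, 0, 0, 1], [0, 0, 0, 0, 0, 0, 1]]

```text
t: 26.95
tool_pos: [0.535, -0.237, 0.2371]
tcp_rot: [2.36, 2.065, 0.002]
ft_force: [0.2, -0.2, -1.9]
grip_width: 0.0071
grasp_force: 58.7
```

step_arm:
  commands:
    - [[0.2, 0.7, 0, 0, 0, 0, 1], [0, 0.7, 0, 0, 0, 0, 1], [0, 0.5, 0, 0, 0, 0, 1], [0, 0, 0.3, 0, 0, 0, 1], [0, 0, 0.3, 0, 0, 0, 1], [0, 0, 0, 0, 0, 0, 1], [0, 0, 0, 0, 0, 0, 1]]

```text
t: 27.53
tool_pos: [0.5525, -0.237, 0.2312]
tcp_rot: [2.361, 2.065, 0.001]
ft_force: [0.9, 0.0, -0.7]
grip_width: 0.007
grasp_force: 59.2
```

Run:
```python
from h import *
s,p,d=snap("a2");print(s["ft_force"],s["wrist_torque"])
p2,_=optics.grab_frame("side");p3,_=optics.grab_frame("scene")
cv2.imwrite("pics/a2v.png",np.hstack([cv2.resize(p2[60:210,190:310,::-1],(400,500),interpolation=3),cv2.resize(p3[120:240,80:176,::-1],(400,500),interpolation=3)]))
```

```text
[ 0.8953  0.0027 -0.7455] [-0.0462 -0.1156  0.0434]
```

View pics/a2v.png

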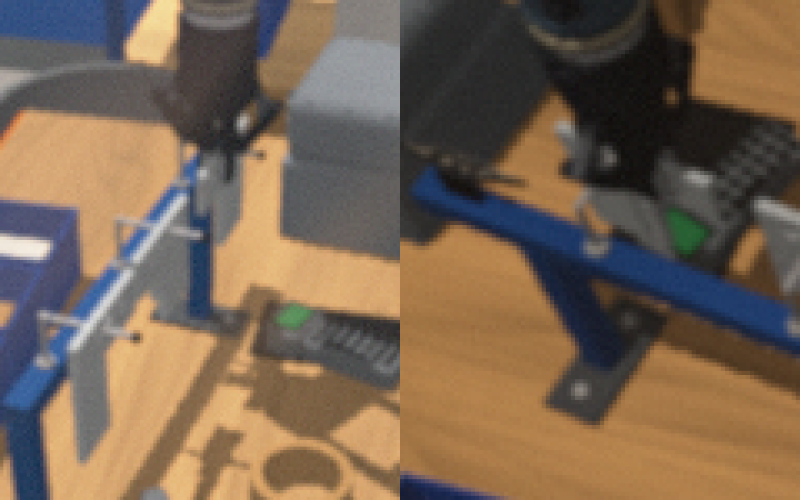

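The ball sticks out in front of A at (258,155), so A is on hook3. I'll release.

step_arm:
  commands:
    - [[0, 0, 0, 0, 0, 0, 0.7], [0, 0, 0, 0, 0, 0, 0.5], [0, 0, 0, 0, 0, 0, 0.3], [0, 0, 0, 0, 0, 0, 0], [0, 0, 0, 0, 0, 0, 0], [0, 0, 0, 0, 0, 0, 0], [0, 0, -1, 0, 0, 0, 0], [0, 0, -2, 0, 0, 0, 0], [0, 0, -2.5, 0, 0, 0, 0], [0, 0, -2.5, 0, 0, 0, 0], [0, 0, -2.5, 0, 0, 0, -0.5], [0, 0, -2, 0, 0, 0, -1]]

```text
t: 28.68
tool_pos: [0.5524, -0.2368, 0.3591]
tcp_rot: [2.359, 2.064, 0.002]
ft_force: [1.2, -0.1, -1.1]
grip_width: 0.0656
grasp_force: 0.0
```

Run:
```python
from h import *
hung(3,"a3");move([.39,-.28,.26],down(-.1334))
```

```text
28.6833 [ 0.5524 -0.2368  0.3591]
1002 [-0.0075  0.0196  0.2639] [-0.0436  0.0741] tilt [-0.0209  0.2643] [ 0.0069 -0.0076]
shift cm [ -6.2824 -15.8529  10.179 ] turn deg [0.7768 0.4064 0.0043]
```

All three hang roughly level (A about 1.2°). I'll look at the scanner.

step_arm:
  commands:
    - [[0, -2.5, 0, 0.4, 0.2, 0, -1], [0, -3.5, 0, 0.3, 0.2, 0, -1], [-1.5, -3.5, 0, 0, 0, 0, -1], [-2, -3.5, 2, 0, 0, 0, -1], [-2, -2.8, 4, 0, 0, 0, -1], [-0.8, 0, 4, 0, 0, 0, -1], [0, 0, 0, 0, 0, 0, -1], [0, 0, 0, 0, 0, 0, -1], [0, 0, 0, 0, 0, 0, -1]]

```text
t: 29.48
tool_pos: [0.3968, -0.2736, 0.2681]
tcp_rot: [-2.359, -2.064, 0.003]
ft_force: [0.4, -0.5, 1.1]
grip_width: 0.0854
grasp_force: 0.0
```

Run:
```python
from h import *
s,p,d=snap("s1");print(s["t"],s["tool_pos"])
w=cloud("wrist",d,s);q=w.reshape(-1,3);q=q[np.isfinite(q).all(1)]
for lo,hi in((.022,.034),(.034,.045)):
    t=q[(q[:,2]>lo)&(q[:,2]<hi)&(q[:,0]>.28)&(q[:,0]<.52)&(q[:,1]>-.42)&(q[:,1]<-.18)]
    print(lo,len(t),cv2.minAreaRect(t[:,:2].astype(np.float32)))
np.save("pics/s1w.npy",w)
cv2.imwrite("pics/s1v.png",cv2.resize(p[:,:,::-1],(800,600),interpolation=3))
```

```text
29.4833 [ 0.3968 -0.2736  0.2681]
0.022 2967 ((0.4223966598510742, -0.2867186665534973), (0.06784307956695557, 0.1595267802476883), 71.24244689941406)
0.034 1177 ((0.4277465045452118, -0.2880987524986267), (0.06220545247197151, 0.1446782946586609), 71.06132507324219)
```

View pics/s1v.png

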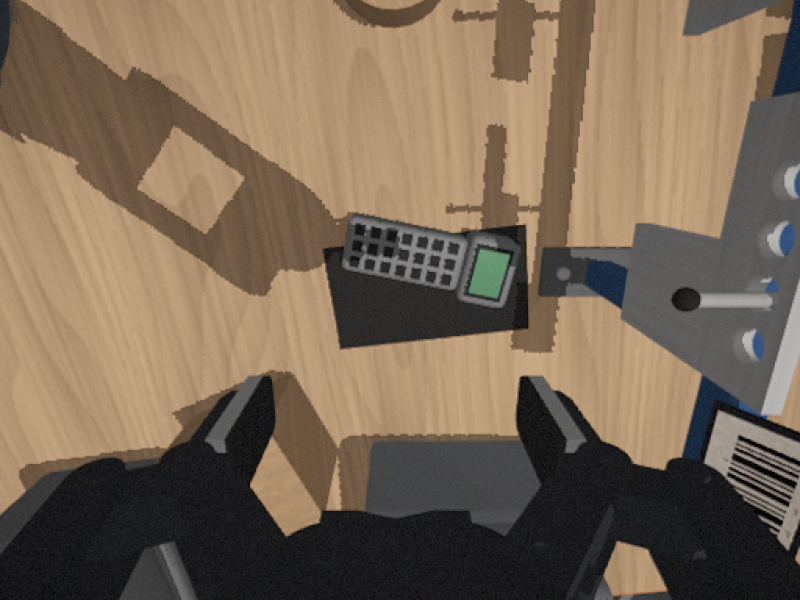

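The scanner was knocked: its centre is now at about (.424,-.287), yaw -0.33. The mat corners in the view are (323,248), (525,226), (527,327) and (341,348). I'll turn and go over the scanner, with the camera on its rear side to keep clear of plate A.

step_arm:
  commands:
    - [[0, 0, 0, 0, 0, -7, -1], [0, 0, 0, 0, 0, -7, -1], [0, 0, 0, 0, 0, -7, -1], [0, 0, 0, 0, 0, -7, -1], [0, 0, 0, 0, 0, -7, -1], [0, 0, 0, 0, 0, -7, -1], [0, 0, 0, 0, 0, -7, -1], [0, 0, 0, 0, 0, -7, -1], [0, 0, 0, 0, 0, -7, -1], [0, 0, 0, 0, 0, -7, -1], [0, 0, 0, 0, 0, -7, -1], [0, 0, 0, 0, 0, -1.9, -1]]

```text
t: 30.53
tool_pos: [0.3974, -0.2734, 0.2689]
tcp_rot: [-0.501, -3.096, -0.003]
ft_force: [-0.4, 0.3, 0.6]
grip_width: 0.0852
grasp_force: 0.0
```

```bash
cat >> h.py <<'E'
def grip_rot(yaw): # tool down, tool x = -(scanner x)
    x=-np.array([np.cos(yaw),np.sin(yaw),0]);return np.stack([x,np.cross([0,0,-1],x),[0,0,-1]],1)
E
python3 - <<'E'
from h import *
s,_,_=load("s1");b=.0023*np.array([.991,-.133,0])
c=np.array([onplane("wrist",u*.64,v*.64,.001,s) for u,v in((323,248),(525,226),(527,327),(341,348))])+b
print("mat",c.mean(0),cv2.minAreaRect(c[:,:2].astype(np.float32)),"yaws",[np.arctan2(*(c[j]-c[i])[[1,0]]) for i,j in((0,1),(3,2))], [np.linalg.norm(c[i]-c[i-1]) for i in range(4)])
move([.4247,-.287,.15],grip_rot(-.328)); print(r.sense()["t"])
E
```

```text
mat [ 0.425 -0.322  0.001] ((0.42528295516967773, -0.3214269280433655), (0.10899928212165833, 0.19809778034687042), 89.48690032958984) yaws [np.float64(-0.022383144852178512), np.float64(-0.00728422920346268)] [np.float64(0.10899925776218909), np.float64(0.19811558923924164), np.float64(0.10601460740872878), np.float64(0.19708163321501015)]
shift cm [-3.0773 -0.4429 11.8778] turn deg [ 0.0489 -0.2933  0.4232]
30.5333
```

step_arm:
  commands:
    - [[-1.5, -0.2, 2.5, 0, -0.3, 0.4, -1], [-1.5, -0.2, 3, 0, 0, 0, -1], [0, 0, 3, 0, 0, 0, -1], [0, 0, 2, 0, 0, 0, -1], [0, 0, 0, 0, 0, 0, -1], [0, 0, 0, 0, 0, 0, -1]]

```text
t: 31.03
tool_pos: [0.4234, -0.2861, 0.1622]
tcp_rot: [-0.52, -3.095, -0.005]
ft_force: [-0.2, -0.1, -0.0]
grip_width: 0.0855
grasp_force: 0.0
```

Run:
```python
from h import *
s,p,d=snap("s2");print(s["tool_pos"])
q=cloud("wrist",d,s).reshape(-1,3);q=q[np.isfinite(q).all(1)]
t=q[(q[:,2]>.022)&(q[:,2]<.045)&(abs(q[:,0]-.423)<.1)&(abs(q[:,1]+.287)<.06)]
c=cv2.minAreaRect(t[:,:2].astype(np.float32));print(len(t),c)
move([.4247,-.287,.005],grip_rot(-.328))
cv2.imwrite("pics/s2v.png",cv2.resize(p[:,:,::-1],(640,480),interpolation=3))
```

```text
[ 0.4234 -0.2861  0.1622]
7488 ((0.42257997393608093, -0.2860446870326996), (0.06714063137769699, 0.1581471860408783), 70.89388275146484)
shift cm [-0.1108 -0.0205 15.8052] turn deg [ 0.0859 -0.0688 -0.2832]
```

View pics/s2v.png

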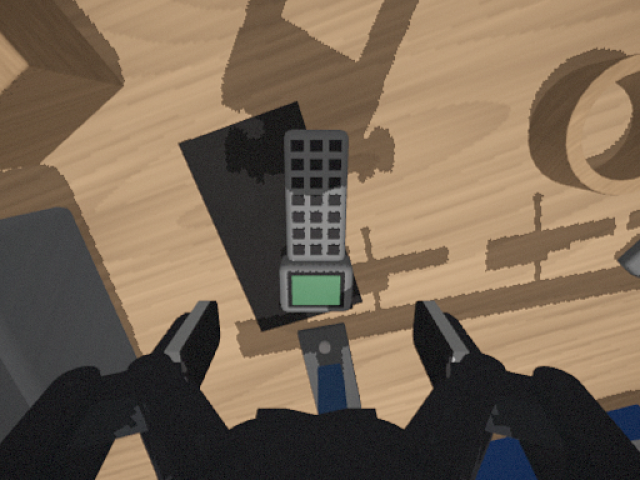

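step_arm:
  commands:
    - [[-0.05, 0, 3, 0, 0, -0.2, -1], [0, 0, 3, 0, 0, 0, -1], [0, 0, 3, 0, 0, 0, -1], [0, 0, 2.5, 0, 0, 0, -1], [0, 0, 2, 0, 0, 0, -1], [0, 0, 1.2, 0, 0, 0, -1], [0, 0, 1, 0, 0, 0, -1], [0, 0, 0, 0, 0, 0, -1], [0, 0, 0, 0, 0, 0, -1], [0, 0, 0, 0, 0, 0, -0.5], [0, 0, 0, 0, 0, 0, 0], [0, 0, 0, 0, 0, 0, 1]]

```text
t: 32.08
tool_pos: [0.4227, -0.286, 0.0054]
tcp_rot: [-0.517, -3.097, -0.004]
ft_force: [3.5, 10.9, 16.0]
grip_width: 0.0514
grasp_force: 13.0
```

step_arm:
  commands:
    - [[0, 0, 0, 0, 0, 0, 1], [0, 0, 0, 0, 0, 0, 1], [0, 0, 0, 0, 0, 0, 1], [0, 0, 0, 0, 0, 0, 1], [0, 0, 0, 0, 0, 0, 1], [0, 0, 0, 0, 0, 0, 1], [0, 0, 0, 0, 0, 0, 1]]

```text
t: 32.67
tool_pos: [0.4228, -0.286, 0.0057]
tcp_rot: [-0.517, -3.097, -0.004]
ft_force: [-0.1, 1.0, 6.0]
grip_width: 0.0507
grasp_force: 64.6
```

Run:
```python
from h import *
s,p,d=snap("s3");print(s["t"],s["tool_pos"],s["tcp_rot"],s["ft_force"],s["grip_width"])
w=cloud("wrist",d,s).reshape(-1,3)
t=w[(w[:,2]>.024)&(w[:,2]<.045)];q=(t-s["tool_pos"])@R.from_rotvec(s["tcp_rot"]).as_matrix()
k=q[(q[:,0]>.03)&(q[:,0]<.1)&(abs(q[:,1])<.05)];print(len(k),"x",np.percentile(k[:,0],[50,99]),"y",np.percentile(k[:,1],[1,50,99]),"z",np.median(k[:,2]))
```

```text
32.6667 [ 0.4228 -0.286   0.0057] [-0.5171 -3.097  -0.0037] [-0.1185  1.0468  6.0486] 0.05070213639672396
11841 x [0.0573 0.0793] y [-0.0245  0.0003  0.0249] z -0.024261949231386203
```

The scanner is held centred and square. I'll check the height of the boxes to the right and compute the aiming pose.

```bash
cat >> h.py <<'E'
def aim(dist,pitch=.6,tn=(-.08,0,-.0133)):
    X=hook(3,1,0,0)-hook(3,0,0,0);L=hook(3,.033,-.11,.23)
    n=-np.cos(pitch)*X+np.array([0,0,np.sin(pitch)]);xs=-n;ys=hook(3,0,1,0)-hook(3,0,0,0);zs=np.cross(xs,ys)
    A=np.stack([-xs,ys,-zs],1);return L+dist*n-A@np.array(tn),A
E
python3 - <<'E'
from h import *
for n in("scene","side"):
    w=np.load(f"pics/{n}w.npy").reshape(-1,3)
    for y0,y1 in((-.40,-.37),(-.44,-.40),(-.48,-.44),(-.55,-.48)):
        o=[]
        for x0 in np.arange(.2,.6,.05):
            t=w[(w[:,0]>x0)&(w[:,0]<x0+.05)&(w[:,1]>y0)&(w[:,1]<y1)&(w[:,2]<.6)];o.append(round(float(np.percentile(t[:,2],98)),3) if len(t)>5 else None)
        print(n,y0,o)
P,A=aim(.1);print(P);move(P,A)
print("label",hook(3,.033,-.11,.23))
E
```

```text
scene -0.4 [0.006, 0.008, 0.006, 0.006, 0.005, 0.006, None, 0.249]
scene -0.44 [0.104, 0.103, 0.006, 0.006, 0.006, 0.007, 0.005, 0.249]
scene -0.48 [0.106, 0.104, 0.006, 0.006, 0.006, 0.005, 0.008, 0.004]
scene -0.55 [0.105, 0.105, 0.192, 0.196, 0.196, 0.195, 0.193, 0.005]
side -0.4 [None, 0.096, 0.004, 0.003, 0.004, 0.005, 0.004, 0.248]
side -0.44 [None, 0.102, 0.004, 0.004, 0.004, 0.004, 0.004, 0.248]
side -0.48 [None, 0.102, 0.003, 0.003, 0.004, 0.003, 0.004, 0.003]
side -0.55 [None, 0.102, 0.189, 0.193, 0.193, 0.193, 0.191, 0.004]
[ 0.4166 -0.3581  0.3207]
shift cm [ -1.6903  -6.9556 -31.5214] turn deg [  3.5195  34.151  -10.9302]
label [ 0.5713 -0.3789  0.23  ]
```

step_arm:
  commands:
    - [[0, 0, -0.8, 0, 0, 0, 1], [0, 0, -1.5, 0, 0, 0, 1], [0, 0, -2.5, 0, 0, 0, 1], [0, 0, -2.5, 0, 0, 0, 1], [1.3, -2.2, -2, 0, 0, 0, 1], [1.4, -2.2, 0, 0, 0, 0, 1], [1.3, -2.2, 0, 0, 0, 0, 1], [0, 0, -3, 0, 0, 0, 1], [0, 0, -3, 0, 0, 0, 1], [0, 0, -3, 0, 0, 0, 1], [0, 0, -3, 0, 0, 0, 1], [0, 0, -3, 0, 0, 0, 1]]

```text
t: 33.72
tool_pos: [0.3627, -0.3349, 0.2487]
tcp_rot: [-0.517, -3.094, -0.008]
ft_force: [1.3, -0.7, -3.6]
grip_width: 0.0509
grasp_force: 65.1
```

step_arm:
  commands:
    - [[0, 0, -3, 0, 0, 0, 1], [0, 0, -2, 0, 0, 0, 1], [0, 0, 0, 0, 0, -5.5, 1], [0, 0, 0, 0, 0, -5.4, 1], [0, 0, 0, 0, 0, 0, 1], [0, 0, 0, 0, 0, 0, 1]]

```text
t: 34.22
tool_pos: [0.3631, -0.3352, 0.297]
tcp_rot: [-0.224, -3.129, -0.008]
ft_force: [-0.3, -0.1, -4.4]
grip_width: 0.0507
grasp_force: 65.1
```

Run:
```python
from h import *
s=r.sense();print(s["t"],s["tool_pos"],s["grip_width"],s["joint_pos"]);P,A=aim(.1);move(P,A)
```

```text
34.2167 [ 0.3631 -0.3352  0.297 ] 0.05066759951259409 [-0.9719  0.2732  1.6633 -0.0002  1.2119 -2.3998]
shift cm [-5.6067 -1.4929 -2.3954] turn deg [ 0.4344 34.1037 -0.4349]
```

step_arm:
  commands:
    - [[0, 0, -1, 0, 6.8, 0, 1], [0, 0, 0, 0, 6.8, 0, 1], [0, 0, 0, 0, 6.8, 0, 1], [0, 0, 0, 0, 6.8, 0, 1], [0, 0, 0, 0.4, 6.8, -0.4, 1], [0, 0, 0, 0, 0, 0, 1], [0, 0, 0, 0, 0, 0, 1], [0, 0, 0, 0, 0, 0, 1]]

```text
t: 34.88
tool_pos: [0.3636, -0.336, 0.3069]
tcp_rot: [-0.167, -2.541, -0.054]
ft_force: [0.0, -0.0, -3.2]
grip_width: 0.0511
grasp_force: 65.1
```

Run:
```python
from h import *
s=r.sense();print(s["t"],s["tool_pos"],s["grip_width"],s["joint_pos"]);P,A=aim(.1);move(P,A)
```

```text
34.8833 [ 0.3636 -0.336   0.3069] 0.05108330293452859 [-0.7703  0.5215  1.3693 -0.3451  1.7398 -2.1827]
shift cm [-3.8202 -1.4962 -4.2514] turn deg [0.0228 0.2303 0.129 ]
```

step_arm:
  commands:
    - [[0, -0.5, -1.5, 0, 0.2, 0.1, 1], [-1, -0.5, -1.5, 0, 0, 0, 1], [-1.4, -0.5, -1.25, 0, 0, 0, 1], [-1.4, 0, 0, 0, 0, 0, 1], [0, 0, 0, 0, 0, 0, 1], [0, 0, 0, 0, 0, 0, 1], [0, 0, 0, 0, 0, 0, 1]]

```text
t: 35.47
tool_pos: [0.4154, -0.3578, 0.3207]
tcp_rot: [-0.168, -2.535, -0.054]
ft_force: [0.0, 0.3, -3.2]
grip_width: 0.0507
grasp_force: 65.2
```

Run:
```python
from h import *
s,p,d=snap("l1");print(s["t"],s["tool_pos"],s["grip_width"],s["joint_pos"]);P,A=aim(.1);move(P,A)
# where the beam meets the label plane
B=R.from_rotvec(s["tcp_rot"]).as_matrix();nose=s["tool_pos"]+B@np.array([-.08,0,-.0133]);L=hook(3,.033,-.11,.23);n=A[:,0]
k=((L-nose)@n)/(-B[:,0]@n);h=nose-B[:,0]*k-L;print("dist",k,"off y",h@A[:,1],"off up",-h@A[:,2])
# label points from both fixed cams now
for nm in("scene","side"):
    pp,dd=optics.grab_frame(nm);w=cloud(nm,dd);m=(np.abs(w-L)<.05).all(-1);c=pp[m];ww=w[m];br=c.min(1)>120
    print(nm,m.sum(),br.sum(),ww[br].mean(0) if br.any() else 0)
    cv2.imwrite(f"pics/l1{nm}.png",pp[:,:,::-1])
a=cv2.imread("pics/l1scene.png");b=cv2.imread("pics/l1side.png")
cv2.imwrite("pics/l1v.png",np.hstack([cv2.resize(a[100:250,40:190],(400,400),interpolation=3),cv2.resize(b[60:210,200:350],(400,400),interpolation=3)]))
```

```text
35.4667 [ 0.4154 -0.3578  0.3207] 0.05074020841880794 [-0.7393  0.5934  1.1964 -0.3413  1.8504 -2.1882]
shift cm [-0.1012 -0.0124 -0.0411] turn deg [ 0.042 -0.098  0.055]
dist 0.10097477295337016 off y 0.0003643554040695964 off up -0.0010529925585548484
scene 401 0 0
side 152 50 [ 0.5747 -0.3723  0.2274]
```

View pics/l1v.png

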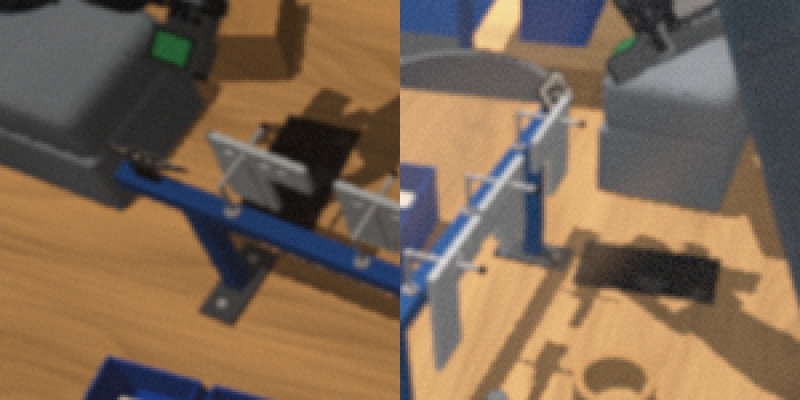

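The scanner is about 100 mm in front of the label, with the beam within 1 mm of its middle. I'll hold for 3 s.

step_arm:
  commands:
    - [[0, 0, 0, 0, 0, 0, 1], [0, 0, 0, 0, 0, 0, 1], [0, 0, 0, 0, 0, 0, 1], [0, 0, 0, 0, 0, 0, 1], [0, 0, 0, 0, 0, 0, 1], [0, 0, 0, 0, 0, 0, 1], [0, 0, 0, 0, 0, 0, 1], [0, 0, 0, 0, 0, 0, 1], [0, 0, 0, 0, 0, 0, 1], [0, 0, 0, 0, 0, 0, 1], [0, 0, 0, 0, 0, 0, 1], [0, 0, 0, 0, 0, 0, 1]]

```text
t: 36.62
tool_pos: [0.4167, -0.3584, 0.3208]
tcp_rot: [-0.168, -2.536, -0.053]
ft_force: [0.7, -0.8, -3.9]
grip_width: 0.0508
grasp_force: 65.2
```

step_arm:
  commands:
    - [[0, 0, 0, 0, 0, 0, 1], [0, 0, 0, 0, 0, 0, 1], [0, 0, 0, 0, 0, 0, 1], [0, 0, 0, 0, 0, 0, 1], [0, 0, 0, 0, 0, 0, 1], [0, 0, 0, 0, 0, 0, 1], [0, 0, 0, 0, 0, 0, 1], [0, 0, 0, 0, 0, 0, 1], [0, 0, 0, 0, 0, 0, 1], [0, 0, 0, 0, 0, 0, 1], [0, 0, 0, 0, 0, 0, 1], [0, 0, 0, 0, 0, 0, 1]]

```text
t: 37.62
tool_pos: [0.4167, -0.3584, 0.3209]
tcp_rot: [-0.168, -2.536, -0.053]
ft_force: [0.3, 0.1, -4.0]
grip_width: 0.0512
grasp_force: 65.2
```

step_arm:
  commands:
    - [[0, 0, 0, 0, 0, 0, 1], [0, 0, 0, 0, 0, 0, 1], [0, 0, 0, 0, 0, 0, 1], [0, 0, 0, 0, 0, 0, 1], [0, 0, 0, 0, 0, 0, 1], [0, 0, 0, 0, 0, 0, 1], [0, 0, 0, 0, 0, 0, 1], [0, 0, 0, 0, 0, 0, 1], [0, 0, 0, 0, 0, 0, 1], [0, 0, 0, 0, 0, 0, 1], [0, 0, 0, 0, 0, 0, 1], [0, 0, 0, 0, 0, 0, 1]]

```text
t: 38.62
tool_pos: [0.4167, -0.3584, 0.3209]
tcp_rot: [-0.168, -2.536, -0.053]
ft_force: [0.9, 0.6, -3.2]
grip_width: 0.0508
grasp_force: 65.2
```

Run:
```python
from h import *
# mat: dark pixels back-projected onto z=.001 (no dark-depth readings needed)
for nm in("scene","side"):
    im=cv2.imread(f"pics/l1{nm}.png");K,T=cam(nm)
    v,u=np.mgrid[:384,:512];dr=np.stack([(u-K[0,2])/K[0,0],-(v-K[1,2])/K[1,1],-np.ones_like(u,float)],-1)@T[:3,:3].T
    P=T[:3,3]+dr*((.001-T[2,3])/dr[...,2])[...,None]
    m=((im.max(-1)<55)&(abs(P[...,0]-.425)<.14)&(abs(P[...,1]+.322)<.09)).astype(np.uint8)
    n,l,st,_=cv2.connectedComponentsWithStats(m);i=1+st[1:,4].argmax();q=P[l==i][:,:2].astype(np.float32)
    print(nm,st[i],cv2.minAreaRect(q),q.mean(0))
```

```text
scene [131 144  44  43 781] ((0.40548035502433777, -0.3233356475830078), (0.16869324445724487, 0.10828474164009094), 0.26406583189964294) [ 0.3967 -0.3146]
side [278 154  41  19 508] ((0.397622287273407, -0.3243457078933716), (0.1440618634223938, 0.09667569398880005), 0.25393572449684143) [ 0.3921 -0.323 ]
```

The hold is done. I'll back off, unpitch and lay the scanner back.

step_arm:
  commands:
    - [[1.4, 0, 0, 0, 0, 0, 1], [1.4, 0.3, 1, 0, 0, 0, 1], [1, 0.5, 1.5, 0, 0, 0, 1], [0, 0.5, 1.5, 0, 0, 0, 1], [0, 0, 0, 0, -6.8, 0, 1], [0, 0, 0, 0, -6.8, 0, 1], [0, 0, 0, 0, -6.8, 0, 1], [0, 0, 0, 0, -6.8, 0, 1], [0, 0, 0, 0, -6.8, 0, 1], [0, 0, 0, 0, 0, 0, 1], [0, 0, 0, 0, 0, 0, 1], [0, 0, 0, 0, 0, 0, 1]]

```text
t: 39.62
tool_pos: [0.3646, -0.3387, 0.3099]
tcp_rot: [-0.208, -3.126, -0.0]
ft_force: [-0.2, 1.2, -4.0]
grip_width: 0.0507
grasp_force: 65.1
```

Run:
```python
from h import *
s=r.sense();print(s["t"],s["tool_pos"],s["joint_pos"]);move([.363,-.322,.11],grip_rot(0))
```

```text
39.6167 [ 0.3646 -0.3387  0.3099] [-0.9694  0.2645  1.637  -0.0071  1.2456 -2.4053]
shift cm [ 0.2039  1.6389 19.9958] turn deg [ 0.0103 -0.4988 -7.5971]
```

step_arm:
  commands:
    - [[0, 0.8, 2, 0, -0.5, -3.8, 1], [0, 0.8, 3, 0, 0, -3.8, 1], [0, 0, 3.5, 0, 0, 0, 1], [0, 0, 3.5, 0, 0, 0, 1], [0, 0, 3.5, 0, 0, 0, 1], [0, 0, 2.5, 0, 0, 0, 1], [0, 0, 1.5, 0, 0, 0, 1], [-2, 0, 0, 0, 0, 0, 1], [-2, 0, 0, 0, 0, 0, 1], [-2, 0, 0, 0, 0, 0, 1], [0, 0, 0, 0, 0, 0, 1], [0, 0, 0, 0, 0, 0, 1]]

```text
t: 40.62
tool_pos: [0.4287, -0.3227, 0.1137]
tcp_rot: [-0.006, 3.141, 0.0]
ft_force: [-0.8, -0.3, -3.1]
grip_width: 0.0511
grasp_force: 65.1
```

Run:
```python
from h import *
s,p,d=snap("m1");print(s["t"],s["tool_pos"]);move([.424,-.322,.0065],grip_rot(0))
w=cloud("wrist",d,s);k=(s["tool_pos"]-w)
q=(w-s["tool_pos"])@R.from_rotvec(s["tcp_rot"]).as_matrix()
m=(abs(q[...,2]+.0243)<.015)&(q[...,0]>.03)&(q[...,0]<.1)&(abs(q[...,1])<.04);print("scanner rear x",np.percentile(q[m][:,0],99),"y",np.percentile(q[m][:,1],[1,99]))
cv2.imwrite("pics/m1v.png",cv2.resize(p[:,:,::-1],(640,480),interpolation=3))
```

```text
40.6167 [ 0.4287 -0.3227  0.1137]
shift cm [ 0.3345 -0.009  10.7155] turn deg [ 0.0774 -0.0127  0.1688]
scanner rear x 0.07909416539382794 y [-0.0238  0.0259]
```

View pics/m1v.png

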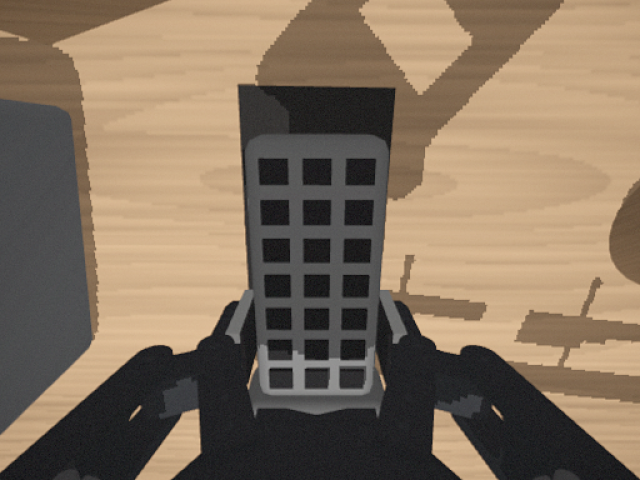

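Mat rear corners are visible at (238,86) and (395,89). I'll use them for the final centring.

Run:
```python
from h import *
s,_,_=load("m1")
c=[onplane("wrist",u*.8,v*.8,.001,s) for u,v in((238,86),(395,89))];print(c,"mat centre est",np.mean(c,0)+[.1,0,0])
```

```text
[array([ 0.3203, -0.3763,  0.001 ]), array([ 0.3218, -0.2672,  0.001 ])] mat centre est [ 0.421  -0.3217  0.001 ]
```

step_arm:
  commands:
    - [[0.5, 0, 2, 0, 0, 0.5, 1], [0, 0, 2.5, 0, 0, 0, 1], [0, 0, 2.5, 0, 0, 0, 1], [0, 0, 1.5, 0, 0, 0, 1], [0, 0, 1, 0, 0, 0, 1], [0, 0, 0.7, 0, 0, 0, 1], [0, 0, 0.3, 0, 0, 0, 1], [0, 0, 0, 0, 0, 0, 1], [0, 0, 0, 0, 0, 0, 1]]

```text
t: 41.42
tool_pos: [0.4221, -0.3228, 0.01]
tcp_rot: [0.013, 3.139, -0.001]
ft_force: [-0.0, -0.5, -3.2]
grip_width: 0.0509
grasp_force: 64.9
```

step_arm:
  commands:
    - [[0, 0, 0.2, 0, 0, 0, 1], [0, 0, 0.15, 0, 0, 0, 1], [0, 0, 0, 0, 0, 0, 1], [0, 0, 0, 0, 0, 0, 1]]

```text
t: 41.75
tool_pos: [0.422, -0.3224, 0.0062]
tcp_rot: [0.013, 3.14, 0.0]
ft_force: [-0.5, 0.1, -3.7]
grip_width: 0.0507
grasp_force: 65.0
```

step_arm:
  commands:
    - [[0, 0, 0.1, 0, 0, 0, 1], [0, 0, 0, 0, 0, 0, 1], [0, 0, 0, 0, 0, 0, 0.3], [0, 0, 0, 0, 0, 0, -0.3], [0, 0, 0, 0, 0, 0, -1], [0, 0, 0, 0, 0, 0, -1], [0, 0, 0, 0, 0, 0, -1], [0, 0, 0, 0, 0, 0, -1], [0, 0, -0.5, 0, 0, 0, -1], [0, 0, -1.5, 0, 0, 0, -1], [0, 0, -2.5, 0, 0, 0, -1], [0, 0, -3, 0, 0, 0, -1]]

```text
t: 42.75
tool_pos: [0.4208, -0.3214, 0.0796]
tcp_rot: [-0.014, -3.141, -0.006]
ft_force: [0.2, -0.1, 0.1]
grip_width: 0.0857
grasp_force: 0.0
```

step_arm:
  commands:
    - [[1, 0, -3, 0, 0, 0, -1], [1, 0, -3, 0, 0, 0, -1], [1, 0, -3, 0, 0, 0, -1], [1, 0, -3, 0, 0, 0, -1], [0, 0, 0, 0, 0, 0, -1], [0, 0, 0, 0, 0, 0, -1]]

```text
t: 43.25
tool_pos: [0.3818, -0.3229, 0.202]
tcp_rot: [0.014, 3.137, -0.005]
ft_force: [-0.1, 0.3, 0.8]
grip_width: 0.0855
grasp_force: 0.0
```

Run:
```python
from h import *
s,p,d=snap("f1");print(s["t"],s["tool_pos"])
q=cloud("wrist",d,s).reshape(-1,3);q=q[np.isfinite(q).all(1)]
t=q[(q[:,2]>.022)&(q[:,2]<.045)&(abs(q[:,0]-.423)<.1)&(abs(q[:,1]+.322)<.06)];print(cv2.minAreaRect(t[:,:2].astype(np.float32)))
for nm in("scene","side"):
    pp,dd=optics.grab_frame(nm);w=cloud(nm,dd).reshape(-1,3)
    for i in(1,2,3):
        c=hook(i,0,0,0);h=(w-c)@np.stack([hook(i,1,0,0)-c,hook(i,0,1,0)-c,[0,0,1]],1);t=h[(abs(h[:,0]+.006)<.012)&(h[:,2]>.262)&(h[:,2]<.272)&(abs(h[:,1])<.078)]
        print(nm,i,len(t),np.polyfit(t[:,1],t[:,2],1),np.percentile(t[:,1],[1,99]))
    cv2.imwrite(f"pics/f1{nm}.png",pp[:,:,::-1])
a=cv2.imread("pics/f1side.png")[60:260,190:390];b=cv2.imread("pics/f1.png")
cv2.imwrite("pics/f1v.png",np.hstack([cv2.resize(a,(400,400),interpolation=3),cv2.resize(b[:,90:474],(400,400),interpolation=3)]))
```

```text
43.25 [ 0.3818 -0.3229  0.202 ]
((0.42154061794281006, -0.32225263118743896), (0.06685566157102585, 0.15730325877666473), 89.20584106445312)
scene 1 133 [-0.0053  0.2649] [-0.0754  0.0408]
scene 2 123 [0.0051 0.2647] [-0.0483  0.07  ]
scene 3 103 [-0.0069  0.2648] [-0.0448  0.0718]
side 1 83 [-0.0054  0.2637] [-0.0746  0.043 ]
side 2 63 [-0.0021  0.2641] [-0.0438  0.0693]
side 3 48 [-0.0151  0.2644] [-0.0455  0.0712]
```

View pics/f1v.png

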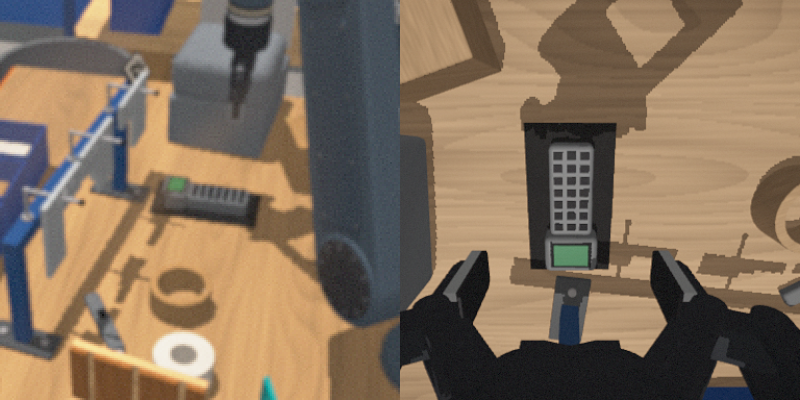

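Run:
```python
from h import *
s,_,_=load("f1")
c=np.array([onplane("wrist",90+(u-400)*.96,v*.96,.001,s) for u,v in((525,123),(616,124),(531,268),(609,267))]);print(c,c.mean(0))
```

```text
[[ 0.3203 -0.3748  0.001 ]
 [ 0.3224 -0.2672  0.001 ]
 [ 0.5179 -0.3781  0.001 ]
 [ 0.517  -0.2686  0.001 ]] [ 0.4194 -0.3222  0.001 ]
```

The scanner is within about 2 mm of the mat's middle, all the templates hang level, and the robot touches nothing. I'll hand in.

```bash
python3 -c "
from cell import job
print(job.hand_in())"
```

```text
the job is handed in; nothing more can be done
None
```

Templates B, C and A hang near-level (within about 1°) on hooks 1, 2 and 3, the scanner was held aimed at the label for 3 s and now lies screen up about 2 mm from the mat's middle, and the job is handed in (no verdict shown).

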